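Load the rod cassette for the washer and latch its gate

TASK

Load the rod cassette for the glassware washer: lift the latch bar out of its catch and swing the end gate wide open, then lay every white stirring rod from the mat in a V-groove of its own and push each along the groove, under the hood, until its end touches the end stop. With all of them fully home, swing the gate shut, lifting the latch bar over the striker lip and letting it drop down into the catch. Leave the flask and the beaker where they stand.

Things in the scene. Friction and masses are not known exactly. Their poses are not given: they have to be found in the camera images.
- cassette: rod cassette, fixed: steel base 208 x 232 mm, top at z = 10 mm, with two grey V-grooved cross bars. Origin under the base's middle at bench height; x across the grooves, y along them, away from the end stop, z up. Bars at y = -100 to -25 and 55 to 85; the gap between leaves room for fingers beside a rod. All is below z = 62 but the latch tab. Thin rod at home: middle at y = 0, z = 32.4; thick: y = -5, z = 34.5
- groove0_stop (a point): on the end stop's upright face (cassette y = -100 mm), over groove 0, at the height of the flat lands (z = 32); cassette axes. The four V-grooves (90 degrees, 6 mm deep, 12 mm wide at the top) run along y at cassette x = -60, -20, 20, 60 mm. A fixed hood covers the last 30 mm before the stop (underside at z = 47), so rods must be slid in there lengthwise
- groove1_stop (a point): the same point over groove 1 (cassette x = -20 mm)
- groove2_stop (a point): the same point over groove 2 (cassette x = 20 mm)
- groove3_stop (a point): the same point over groove 3 (cassette x = 60 mm)
- gate (a joint): angle of the gate, a steel frame across the cassette's +y end (z = 22 to 56 mm, 6 mm thick). 0 = shut (end of travel), 206 mm from the end stop to its inner face; grows as it swings outwards, clockwise from above, to 1.7 rad; stays where left (0.05 N m friction). Starts shut and latched
- gate_hinge (a point): on the gate's vertical hinge pin, at the height of the latch bar (56 mm): cassette x = 92, y = 109 mm; fixed, with the cassette's axes
- latch (a joint): angle of the latch bar relative to the gate: 0 = down, level (end of travel); grows as its free end is lifted, to 0.7 rad. It turns easily and drops by its own weight (100 g). The bar, 5 mm thick, 12 mm high, lies on the gate's outer face; its free end sticks out 30 mm past the gate's free edge into the catch. Above 0.2 rad it passes over the striker lip
- striker_top (a point): middle of the top edge of the striker lip, the outer wall of the catch (a U open at the top, 12 mm wide, on the latch post at cassette x = -103 to -91 mm). The lip stands 10 mm above the lower edge of the bar when that is down. A bar down in the catch holds the gate shut; a lowered bar on a gate that is not shut hits the lip's outside
- latch_pivot (a point): pivot of the latch bar, on its middle line (height 56 mm): 122 mm from the hinge pin along the gate and 7 mm outside the gate's middle plane (gate shut: cassette x = -30, y = 116 mm). Its frame turns with gate and bar: x along the bar away from its free end, y across it (outwards when shut), z up
- latch_tab (a point): middle of the dark thumb tab that stands on the latch bar: 22 mm long along the bar, 8 mm thick across it, its top 36 mm above the bar's middle line. The point lies 42 mm from the pivot towards the free end and 26 mm above the middle line (height 82 mm when down). Pinch it across its thickness from above. Axes as latch_pivot
- thin_a: thin white plastic stirring rod, eight-sided, 9 mm across flats, 200 mm long, about 30 g; origin at the middle of its length, on its axis; its y axis runs along it (both ends are alike). It starts lying on the mat
- thin_b: thin white plastic stirring rod like thin_a; origin at the middle of its length, on its axis; its y axis runs along it (both ends are alike). It starts lying on the mat
- thick_a: thick white plastic stirring rod, eight-sided, 12 mm across flats, 190 mm long, about 50 g; origin at the middle of its length, on its axis; its y axis runs along it (both ends are alike). It starts lying on the mat
- thick_b: thick white plastic stirring rod like thick_a; origin at the middle of its length, on its axis; its y axis runs along it (both ends are alike). It starts lying on the mat
- mat: black rubber mat, 220 x 210 x 3 mm, fixed on the bench; origin under its middle. The rods (three or four of them; one may be absent) lie on it side by side, about 52 mm apart, roughly along its x axis
- flask: conical glass flask, 50 mm wide, 76 mm high, to be left alone; origin under its middle
- beaker: small glass beaker, 45 mm wide, 63 mm high, to be left alone; origin under its middle

How it is judged:
On the way, in this order (a step that is already met when the one before it is completed fails the run):
1. the latch bar is lifted out of its catch and the gate is swung wide open (more than 60 degrees) (value of joint gate above 1.05 rad), for 0.2 s.
2. with the gate still open, every rod lies in a V-groove with its end against the end stop (value of joint gate above 0.5 rad and y of thin_a in the frame of cassette between -0.003 and 0.003 m and z of thin_a in the frame of cassette between 0.0294 and 0.0364 m and angle between the y axis of each of thin_a, thin_b, thick_a, thick_b and the y axis of cassette, either way round below 0.04 rad and (x of thin_a in the frame of cassette between -0.063 and -0.057 m or x of thin_a in the frame of cassette between -0.023 and -0.017 m or x of thin_a in the frame of cassette between 0.017 and 0.023 m or x of thin_a in the frame of cassette between 0.057 and 0.063 m) and y of thin_b in the frame of cassette between -0.003 and 0.003 m and z of thin_b in the frame of cassette between 0.0294 and 0.0364 m and (x of thin_b in the frame of cassette between -0.063 and -0.057 m or x of thin_b in the frame of cassette between -0.023 and -0.017 m or x of thin_b in the frame of cassette between 0.017 and 0.023 m or x of thin_b in the frame of cassette between 0.057 and 0.063 m) and y of thick_a in the frame of cassette between -0.008 and -0.002 m and z of thick_a in the frame of cassette between 0.0315 and 0.0385 m and (x of thick_a in the frame of cassette between -0.063 and -0.057 m or x of thick_a in the frame of cassette between -0.023 and -0.017 m or x of thick_a in the frame of cassette between 0.017 and 0.023 m or x of thick_a in the frame of cassette between 0.057 and 0.063 m) and y of thick_b in the frame of cassette between -0.008 and -0.002 m and z of thick_b in the frame of cassette between 0.0315 and 0.0385 m and (x of thick_b in the frame of cassette between -0.063 and -0.057 m or x of thick_b in the frame of cassette between -0.023 and -0.017 m or x of thick_b in the frame of cassette between 0.017 and 0.023 m or x of thick_b in the frame of cassette between 0.057 and 0.063 m)), for 0.2 s.
At the end, for the whole second after the job is handed in: The gate is shut (within 0.03 rad) and the latch bar is down in its catch (within 0.06 rad); every rod that is there lies in a V-groove (within 3 mm and 0.04 rad, its axis at groove height) with its end within 3 mm of the end stop (value of joint gate below 0.03 rad and value of joint latch below 0.06 rad and y of thin_a in the frame of cassette between -0.003 and 0.003 m and z of thin_a in the frame of cassette between 0.0294 and 0.0364 m and angle between the y axis of each of thin_a, thin_b, thick_a, thick_b and the y axis of cassette, either way round below 0.04 rad and (x of thin_a in the frame of cassette between -0.063 and -0.057 m or x of thin_a in the frame of cassette between -0.023 and -0.017 m or x of thin_a in the frame of cassette between 0.017 and 0.023 m or x of thin_a in the frame of cassette between 0.057 and 0.063 m) and y of thin_b in the frame of cassette between -0.003 and 0.003 m and z of thin_b in the frame of cassette between 0.0294 and 0.0364 m and (x of thin_b in the frame of cassette between -0.063 and -0.057 m or x of thin_b in the frame of cassette between -0.023 and -0.017 m or x of thin_b in the frame of cassette between 0.017 and 0.023 m or x of thin_b in the frame of cassette between 0.057 and 0.063 m) and y of thick_a in the frame of cassette between -0.008 and -0.002 m and z of thick_a in the frame of cassette between 0.0315 and 0.0385 m and (x of thick_a in the frame of cassette between -0.063 and -0.057 m or x of thick_a in the frame of cassette between -0.023 and -0.017 m or x of thick_a in the frame of cassette between 0.017 and 0.023 m or x of thick_a in the frame of cassette between 0.057 and 0.063 m) and y of thick_b in the frame of cassette between -0.008 and -0.002 m and z of thick_b in the frame of cassette between 0.0315 and 0.0385 m and (x of thick_b in the frame of cassette between -0.063 and -0.057 m or x of thick_b in the frame of cassette between -0.023 and -0.017 m or x of thick_b in the frame of cassette between 0.017 and 0.023 m or x of thick_b in the frame of cassette between 0.057 and 0.063 m)); the robot touches nothing.
It fails at once if the flask is shifted by more than 25 mm or knocked over (distance of flask from where it was at the start of the episode above 0.025 m or angle between flask's own z axis and vertical above 0.5 rad).
It fails at once if the beaker is shifted by more than 25 mm or knocked over (distance of beaker from where it was at the start of the episode above 0.025 m or angle between beaker's own z axis and vertical above 0.5 rad).
Of thin_a, thin_b, thick_a, thick_b only 3 to 4 are there at a start; the rules pass over those that are not, and their reading is None.
At some moment in a run one of thin_a, thin_b, thick_a, thick_b may be knocked a few centimetres aside while the robot is not near it.
Once in a run the grip may slacken for a moment while it holds something.
It also fails if it takes over 210 s, if anything falls off the work surface, if the arm or the gripper's body presses on something with over 40 N, if the wrist force passes 120 N, or if a joint passes its speed limit or range.

ROBOT

A 6-joint arm with a two-finger parallel gripper is mounted at the origin on a cart in front of the work surface, level with it; the furniture and walls round the work are solid. World frame = base frame: x ahead of the robot, y to its left, z up, the work surface at z = 0. Lengths are in m, angles in rad, forces in N, time in s.
With the tool pointing down it reaches from about 0.4 to 0.925 m from the base axis. Payload 12.5 kg.
Tool frame: the origin (TCP) lies on the mounting face of the last link; the fingertips stand 190 mm ahead of it and the grasp point (between the pads) lies hold_point_z ahead of it (hold_point_z is the distance from the TCP to the grasp point, in m); y points along the fingers, z is the direction in which the jaws open and shut, and the axes are right-handed (so a half turn about y gives the same grasp; the last joint's range is limited). The gripper opens to 95 mm and grips with 3 to 60 N. Pads are 20 mm wide; open, the fingers measure 119 mm over their backs; the gripper's body (75 mm by 180 mm) begins 59 mm behind the grasp point.
Start: joints at [1.013, 0.491, 1.559, -0, 1.092, -0.106], TCP at [0.273, 0.562, 0.405] pointing down, gripper open.
Joint ranges: [-3.1, 3.1], [-0.84, 2.19], [0.05, 2.79], [-1.13, 4.28], [0.06, 2.93], [-2.69, 2.69]. Speed limits (rad/s): [2.22, 2.22, 2.79, 3.14, 3.14, 3.14].

INTERFACE

Orientations are given as a rotation vector (axis times angle).
In Python, from plant import * gives the robot as it stands.
- The arm moves only by the tool servo_tool, never from a script. Its argument "motion" is a list of rows, each a list of 3 entries, a list of its own where there are three numbers: the shift along the tool's x, y, z in units of 30 mm (1.0 is 30 mm), then the turn, a rotation vector about the tool's x, y, z in units of 8 degrees (1.0 is 8 degrees), then the closure, from 0 (fully open) to 1 (shut). A call has 1 to 5 rows; each row shifts and turns the commanded pose from where the row before left it, along the tool's axes as they then stand; what a row does not reach is not made up. A row lasts 1/10 s, in which the tool goes at most 50 mm and 8.59 degrees, less where a joint would pass 70% of its speed; a pose out of reach is approached as far as the arm can. A call is refused whole if a number of a shift passes 1 or a number of a turn 1, either way. A call with a gripper value outside its range is refused whole. The fingers move at their own pace and stop on an object; "grip_force" is the grip in N (left out, the last holds). Time passes only in rows, so rows that do not move let the fingers close. It gives the time, the measured TCP pose, the force and the opening at its end, in the units of the state.
- get_obs(): the state, without advancing time (a new reading comes with each control period).
- grab_frame(name): name is "side" or "top"; returns a dict with "pixels" (400x640x3 uint8, red, green, blue), "z_map" (400x640 float32, m along the optical axis (not along the pixel's ray), 0 where there is no reading), "intrinsics" (3x3 intrinsics, pixels), "cam_to_world" (4x4, takes a point from camera to world coordinates). Camera axes: x right, y up, looking along -z (the intrinsics and any distortion apply to the point x, -y, -z); pixel columns grow to the right and rows downward; lengths in m; the calibration is good to about 2 mm. A picture is of the moment at which its call begins.
- finish_job(): hands the job in, once; it reports no verdict.
The state is a dict: "clock": time; "joints": joint angles; "qvel": joint speeds; "joint_efforts": joint torques, N m; "position": TCP position; "eef_rot": TCP orientation; "wrist_force": force on the tool from outside, world axes, zero at the start; "ft_torque": the same for the moment, N m; "finger_gap": opening from 0.0 (shut) to 1.0 (fully open).
Only numpy, scipy, OpenCV 4.12 (cv2) and the standard library are available. Lean on these libraries where they do the work, as an engineer would, in place of code of your own. Each camera call takes 0.05 s, during which the arm holds its last target.

## Working session

There is one attempt and no reset: what is moved stays moved. The work goes in short steps, Python scripts to look and compute and a tool call to move; the robot and the scene stay as the last step left them, time stands still between calls to the robot, and variables do not carry over. Pictures are saved under pics/ and viewed, and the job is handed in when it is done.

Besides the shell and the picture viewer there is one more tool, called by a JSON object that holds its "op" and its "data", one argument or row to a line. servo_tool: Moves the arm, as the interface text tells. Its arguments: {"type":"object","properties":{"motion":{"type":"array"},"grip_force":{"type":"number"}},"required":["motion"]}

```bash
ls; mkdir -p pics; cat > h.py <<'E'
import numpy as np, cv2
from plant import *
from scipy.spatial.transform import Rotation as R
E
python3 - <<'E'
from h import *
print(get_obs())
for n in ("side","top"):
    f=grab_frame(n); cv2.imwrite(f"pics/{n}0.png",f["pixels"][:,:,::-1]); np.savez(f"{n}0.npz",**f)
    print(n,f["intrinsics"],f["cam_to_world"], {k:v for k,v in f.items() if k not in("pixels","z_map","intrinsics","cam_to_world")})
E
```

```text
pics
{'clock': 0.0, 'joints': array([ 1.01336924e+00,  4.91573090e-01,  1.55943463e+00, -3.12531722e-06,
        1.09172531e+00, -1.05607701e-01]), 'qvel': array([ 0.00144687, -0.00109894, -0.00020279, -0.0007773 ,  0.00047067,
        0.0023207 ]), 'joint_efforts': array([-2.08318823e-03, -6.12646723e+01, -2.58172166e+01,  6.91518746e-02,
        4.82415897e-02, -9.77566674e-05]), 'position': array([0.27284626, 0.56226796, 0.40415833]), 'eef_rot': array([-1.54268534,  0.35465403, -0.35407098]), 'wrist_force': array([ 1.41885553,  0.45160979, -0.04404175]), 'ft_torque': array([ 0.00388336,  0.05663099, -0.04071057]), 'finger_gap': 0.9989175723420016}
side [[465.29033899   0.         310.07145069]
 [  0.         465.29033899 200.16131229]
 [  0.           0.           1.        ]] [[ 0.92899845  0.11076051 -0.35312035  0.10212687]
 [-0.36950853  0.33077513 -0.86836125 -1.27879064]
 [ 0.02062329  0.93718724  0.34821654  0.51897268]
 [ 0.          0.          0.          1.        ]] {}
top [[514.4731884    0.         313.50514757]
 [  0.         514.4731884  198.68542169]
 [  0.           0.           1.        ]] [[ 4.24175593e-03  9.97976833e-01 -6.34369674e-02  4.67641698e-01]
 [-9.99990509e-01  4.17011241e-03 -1.26172642e-03 -1.62021310e-01]
 [-9.94634451e-04  6.34417172e-02  9.97985050e-01  1.31922561e+00]
 [ 0.00000000e+00  0.00000000e+00  0.00000000e+00  1.00000000e+00]] {}
```

View pics/top0.png

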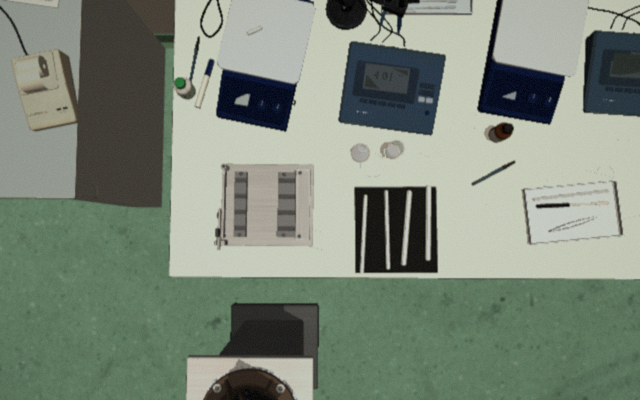

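View pics/side0.png

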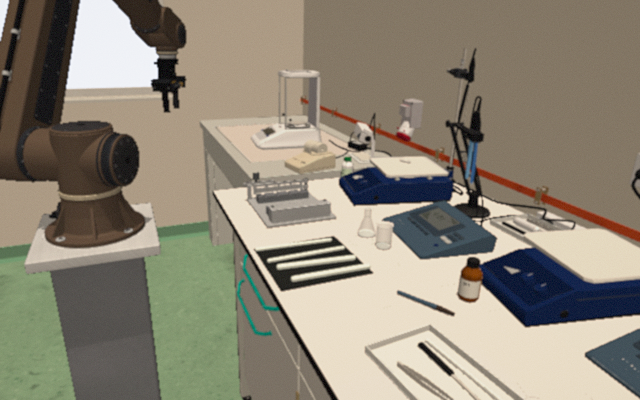

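```bash
python3 -c "
import plant
print([n for n in dir(plant) if n[0]!='_'])
print(getattr(plant,'hold_point_z',None))
from scipy.spatial.transform import Rotation as R
print(R.from_rotvec([-1.54268534,  0.35465403, -0.35407098]).as_matrix().round(3))"
```

```text
['IKError', 'finish_job', 'get_obs', 'grab_frame', 'hold_point_z']
0.1713
[[ 0.9   -0.001  0.437]
 [-0.437 -0.001  0.9  ]
 [-0.    -1.    -0.001]]
```

The top view shows the cassette around pixels (217-313, 163-247), its gate on the left side and the latch tab near (220, 213). The mat, with four rods, is at (355-437, 187-272). The flask and beaker are near (360, 152) and (392, 149). Next I'll enlarge these areas.

```bash
python3 - <<'E'
from h import *
for n,(c0,c1,r0,r1) in {"top":(205,325,155,255),"side":(240,340,165,230)}.items():
    p=np.load(f"{n}0.npz")["pixels"][r0:r1,c0:c1,::-1]
    s=6 if n=="top" else 7
    cv2.imwrite(f"pics/{n}_c0.png",cv2.resize(p,None,fx=s,fy=s,interpolation=cv2.INTER_CUBIC))
E
```

```text
(no output)
```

View pics/top_c0.png

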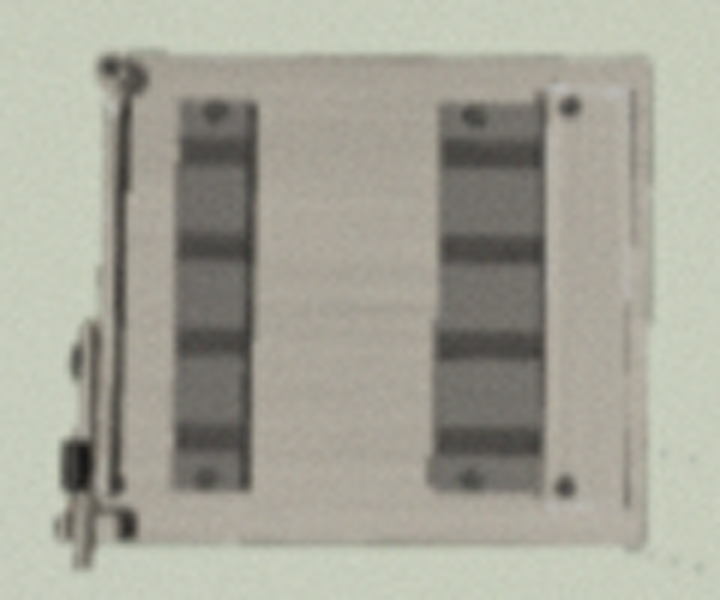

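View pics/side_c0.png

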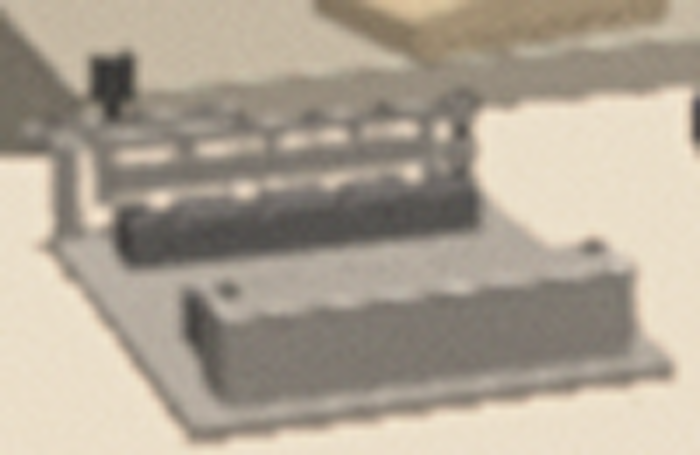

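```bash
cat >> h.py <<'E'
def px2plane(f,u,v,z):
    K=f["intrinsics"];T=f["cam_to_world"]
    d=np.stack([(np.asarray(u,float)-K[0,2])/K[0,0],-(np.asarray(v,float)-K[1,2])/K[1,1],-np.ones(np.shape(u))],-1)@T[:3,:3].T
    o=T[:3,3]; s=(z-o[2])/d[...,2]
    return o+d*s[...,None]
def w2px(f,P):
    K=f["intrinsics"];T=f["cam_to_world"]
    c=(np.asarray(P)-T[:3,3])@T[:3,:3]
    return np.stack([K[0,2]+K[0,0]*c[...,0]/-c[...,2], K[1,2]-K[1,1]*c[...,1]/-c[...,2]],-1)
E
python3 - <<'E'
from h import *
f=np.load("top0.npz"); g=cv2.cvtColor(f["pixels"],cv2.COLOR_RGB2GRAY).astype(float)
def stripes(c0,c1):
    p=g[172:238,c0:c1].mean(1); out=[]
    up=cv2.resize(p.reshape(-1,1),(1,660),interpolation=cv2.INTER_CUBIC)
    return p
for c0,c1 in((236,245),(280,294)):
    p=stripes(c0,c1); print(np.round(p).astype(int))
    for r in ((152,247,343,438) if c0<250 else (154,249,345,441)):
        r0=155+r/6; k=np.arange(int(round(r0))-4,int(round(r0))+5); w=np.clip(105-p[k-172],0,None)
        k=np.where(w>0,k,k); 
        rc=(w*k).sum()/w.sum(); P=px2plane(f,(c0+c1-1)/2,rc,.0295); print(round(rc,2),P.round(4))
# bar column edges
print(np.round(g[178:236,228:255].mean(0)).astype(int)); print(np.round(g[178:236,270:300].mean(0)).astype(int))
for (u,v) in ((262,205),(222,200),(217,213),(241,185),(300,205),(287,185)):
    zd=f["z_map"][v,u]; K=f["intrinsics"];T=f["cam_to_world"]
    c=np.array([(u-K[0,2])/K[0,0]*zd,-(v-K[1,2])/K[1,1]*zd,-zd]); print(u,v,(T[:3,:3]@c+T[:3,3]).round(4))
E
```

```text
[106  93  95 102 107  99  84  76  75  77  90 105 110 108 109 109 109 109
 109 109 107  97  83  76  72  75  91 105 107 110 109 109 108 109 110 110
 108  97  79  75  73  80  95 107 109 109 109 108 109 109 109 109 106  96
  82  77  75  78  94 106 106 100  95  96 115 153]
179.77 [0.5966 0.0249 0.0295]
195.72 [0.5563 0.0244 0.0295]
211.54 [0.5165 0.0238 0.0295]
227.58 [0.4764 0.0233 0.0295]
[125 105 101 103 110 107  90  78  74  73  80 102 112 113 112 112 112 112
 112 112 113 109  90  78  75  73  82 103 112 113 113 113 114 113 112 114
 114 109  89  78  75  74  83 104 113 114 114 114 112 112 113 114 113 108
  89  77  75  74  83 104 112 109 104 103 115 146]
180.26 [ 0.5958 -0.0922  0.0295]
196.2 [ 0.5556 -0.0925  0.0295]
212.16 [ 0.5155 -0.0928  0.0295]
228.12 [ 0.4755 -0.0931  0.0295]
[165 165 166 165 165 153 117  98  98  98  96  97  97  98  98  98  98  85
  79 127 161 166 165 165 165 165 165]
[164 165 165 165 165 165 158 137 109  99  99  99  99  99  99 100 101 101
 100 101 100 101 101 101  94 104 162 174 167 164]
262 205 [ 0.534  -0.0295  0.0129]
222 200 [0.5438 0.0648 0.0553]
217 213 [0.5116 0.0757 0.0602]
241 185 [0.5832 0.0219 0.0314]
300 205 [ 0.5324 -0.1272  0.0536]
287 185 [ 0.5834 -0.0938  0.0349]
```

```bash
python3 - <<'E'
from h import *
f=np.load("top0.npz"); g=cv2.cvtColor(f["pixels"],cv2.COLOR_RGB2GRAY).astype(float)
def edge(row,c0,c1,th):
    p=g[row-1:row+2,c0:c1].mean(0); i=np.where(p<th)[0][0]; return c0+i-1+(p[i-1]-th)/(p[i-1]-p[i])
for nm,c0,c1,y in(("b1",228,242,.085),("b2",270,290,-.025)):
    for r in (186,188,190,203,204,219,220,233):
        u=edge(r,c0,c1,135); P=px2plane(f,u,r,.032); print(nm,r,round(u,2),P.round(4), "cy-> ", round(P[1]-y,4))
# tab
m=g[205:240,205:235]; print(m.astype(int)[0:20])
s=np.load("side0.npz"); gs=cv2.cvtColor(s["pixels"],cv2.COLOR_RGB2GRAY); print(gs[170:186,248:264])
E
```

```text
b1 186 233.62 [0.5805 0.0404 0.032 ] cy->  -0.0446
b1 188 233.67 [0.5755 0.0402 0.032 ] cy->  -0.0448
b1 190 233.68 [0.5705 0.0401 0.032 ] cy->  -0.0449
b1 203 233.6 [0.5378 0.0398 0.032 ] cy->  -0.0452
b1 204 233.62 [0.5353 0.0397 0.032 ] cy->  -0.0453
b1 219 233.39 [0.4977 0.0398 0.032 ] cy->  -0.0452
b1 220 233.38 [0.4952 0.0398 0.032 ] cy->  -0.0452
b1 233 233.21 [0.4628 0.0397 0.032 ] cy->  -0.0453
b2 186 277.66 [ 0.581  -0.0702  0.032 ] cy->  -0.0452
b2 188 277.65 [ 0.576  -0.0703  0.032 ] cy->  -0.0453
b2 190 277.65 [ 0.5709 -0.0703  0.032 ] cy->  -0.0453
b2 203 277.77 [ 0.5383 -0.0709  0.032 ] cy->  -0.0459
b2 204 277.77 [ 0.5357 -0.0709  0.032 ] cy->  -0.0459
b2 219 276.64 [ 0.4982 -0.0684  0.032 ] cy->  -0.0434
b2 220 276.65 [ 0.4957 -0.0685  0.032 ] cy->  -0.0435
b2 233 275.64 [ 0.4632 -0.0662  0.032 ] cy->  -0.0412
[[201 201 199 200 199 201 203 204 201 202 199 200 199 198 202 196 178 163
  152  75  90 153 167 169 167 167 167 164 157 124]
 [202 201 199 201 201 200 201 201 199 202 200 203 199 201 200 196 178 166
  148  83  90 154 168 166 164 163 163 166 157 125]
 [199 199 2
[... 2612 characters left out ...]
  55  75 139 183 186 190 187]
 [135 164 183 184 150  88  57  60  61  56  77 140 181 184 184 188]
 [114 136 162 181 145  82  56  62  64  53  76 131 167 174 174 176]
 [109 113 132 147 126  79  61  63  58  61  75 116 147 148 145 147]
 [108 111 105 117 118 104  85  65  61  82 100 122 139 142 142 143]
 [111 106 108 118 138 141 114  66  63 103 122 123 134 143 150 155]
 [108 114 115 131 150 151 125  79  72 101 114 110 121 135 149 155]
 [107 118 121 129 146 150 124 107 103 113 116 116 125 128 133 133]
 [128 135 131 129 128 131 129 133 142 143 150 145 140 138 136 133]
 [148 153 148 136 124 124 135 141 149 155 160 154 147 140 139 128]
 [149 148 154 153 137 124 125 127 130 137 139 138 138 142 145 146]]
```

```bash
cat >> h.py <<'E'
O=np.array([.536,-.045]);PSI=-.0073
def c2w(x,y,z=0):
    c,s=np.cos(PSI),np.sin(PSI); return np.array([O[0]+c*x-s*y,O[1]+s*x+c*y,z])
def w2c(p):
    d=np.asarray(p)[:2]-O; c,s=np.cos(PSI),np.sin(PSI); return np.array([c*d[0]+s*d[1],-s*d[0]+c*d[1]])
E
python3 - <<'E'
from h import *
f=np.load("top0.npz"); g=cv2.cvtColor(f["pixels"],cv2.COLOR_RGB2GRAY).astype(float)
w=np.clip(85-g[226:240,212:224],0,None); print(g[226:240,212:224].astype(int))
v,u=np.mgrid[226:240,212:224]; uc,vc=(w*u).sum()/w.sum(),(w*v).sum()/w.sum()
for z in(.08,.092): P=px2plane(f,uc,vc,z); print(uc,vc,P,w2c(P))
s=np.load("side0.npz"); 
print(w2px(s,c2w(-.072,.116,.082)),w2px(s,c2w(-.072,.116,.092)),w2px(f,c2w(-.072,.116,.092)))
# rods
white=(g[190:270,357:436]>150).astype(np.uint8)
n,l,st,ce=cv2.connectedComponentsWithStats(white)
for i in range(1,n):
    if st[i,4]<30: continue
    vv,uu=np.where(l==i); P=px2plane(f,uu+357,vv+190,.009)[:,:2]
    box=cv2.minAreaRect((P*1000).astype(np.float32)); 
    d=cv2.fitLine((P*1000).astype(np.float32),cv2.DIST_L2,0,.01,.01).ravel()
    print(st[i],np.round(box[0],1),np.round(box[1],1),"mean",(P.mean(0)).round(4),"ang",np.degrees(np.arctan2(d[1],d[0])).round(2))
E
```

```text
[[199 199 199 203 197 171 163 152 100 130 148 104]
 [202 203 203 197 179 149 147 142 106 131 147 105]
 [199 202 195 156 123  96  94  93  93 132 150 106]
 [199 203 190 126  73  62  42  47  83 130 149 100]
 [201 200 185 117  68  58  30  33  83 137 148 101]
 [202 204 188 112  69  60  30  31  78 138 156  98]
 [199 203 186 109  67  61  32  32  77 144 158  98]
 [199 205 188 106  64  61  32  32  86 147 159  97]
 [199 200 187 111  63  60  36  43  99 155 153  92]
 [202 204 188 111  71  56  33  52 103 159 156  88]
 [202 201 190 143  89  65  64  72 107 148 157  95]
 [198 200 199 178 139 106 121 109 110 140 142 112]
 [198 204 201 192 150 121 136 126 103 120 147 142]
 [199 200 201 192 142 129 138 123 100 102 126 124]]
217.94218009478672 232.1990521327014 [0.46472179 0.06894211 0.08      ] [-0.07210808  0.11341875]
217.94218009478672 232.1990521327014 [0.46475007 0.06670558 0.092     ] [-0.07206348  0.11118249]
[255.30650645 175.40440406] [255.24113634 172.33617892] [215.92012243 232.14892851]
[ 28   1   5  78 195] [ 473.7 -346.9] [195.4   7.1] mean [ 0.4718 -0.3473] ang 1.1
[ 45   1   9  74 285] [ 479.  -396.3] [ 10.  186.4] mean [ 0.4793 -0.3964] ang -4.91
[ 69   0   5  70 259] [ 486.8 -451.9] [  9.1 175.5] mean [ 0.4873 -0.4519] ang -1.68
[  4   5   6  75 205] [ 467.  -287.4] [  7.2 188. ] mean [ 0.4664 -0.2875] ang -2.85
```

```bash
cat >> h.py <<'E'
def rods(f,r=(184,274),c=(352,440),th=150):
    g=cv2.cvtColor(f["pixels"],cv2.COLOR_RGB2GRAY).astype(float)
    white=(g[r[0]:r[1],c[0]:c[1]]>th).astype(np.uint8)
    # flood from outside removed: keep comps not touching bench
    n,l,st,ce=cv2.connectedComponentsWithStats(white,connectivity=4)
    for i in range(1,n):
        if st[i,4]<60: continue
        vv,uu=np.where(l==i); P=px2plane(f,uu+c[0],vv+r[0],.010)[:,:2]
        d=cv2.fitLine((P*1000).astype(np.float32),cv2.DIST_L2,0,.01,.01).ravel(); a=np.arctan2(d[1],d[0]); m=P.mean(0)
        t=(P-m)@[np.cos(a),np.sin(a)]; mid=m+[np.cos(a)*(t.max()+t.min())/2,np.sin(a)*(t.max()+t.min())/2]
        print("n",st[i,4],"mid",mid.round(4),"len",(np.ptp(t)).round(4),"w",round(st[i,4]*.00255**2/np.ptp(t),4),"ang",np.degrees(a).round(2),"bbox",st[i,:4]+[c[0],r[0],0,0])
E
python3 - <<'E'
from h import *
f=np.load("top0.npz"); rods(f)
E
```

```text
n 1261 mid [ 0.4881 -0.3661] len 0.2775 w 0.0295 ang -73.5 bbox [352 184  88  90]
n 195 mid [ 0.4737 -0.3471] len 0.1953 w 0.0065 ang 1.1 bbox [385 191   5  78]
n 285 mid [ 0.479  -0.3962] len 0.1862 w 0.01 ang -4.91 bbox [402 191   9  74]
```

```bash
python3 - <<'E'
from h import *
f=np.load("top0.npz"); rods(f,(190,269),(357,436)); 
g=cv2.cvtColor(f["pixels"],cv2.COLOR_RGB2GRAY); print(g[183:194,424:436]); print(g[262:276,356:368])
p=f["pixels"][180:280,350:445,::-1]; cv2.imwrite("pics/mat0.png",cv2.resize(p,None,fx=6,fy=6,interpolation=cv2.INTER_CUBIC))
E
```

```text
n 259 mid [ 0.4868 -0.4517] len 0.1754 w 0.0096 ang -1.68 bbox [426 190   5  70]
n 195 mid [ 0.4737 -0.3471] len 0.1953 w 0.0065 ang 1.1 bbox [385 191   5  78]
n 285 mid [ 0.479  -0.3962] len 0.1862 w 0.01 ang -4.91 bbox [402 191   9  74]
n 203 mid [ 0.4683 -0.2875] len 0.1853 w 0.0071 ang -2.84 bbox [361 195   6  74]
[[198 201 202 201 203 199 199 200 202 201 202 200]
 [201 201 194 193 198 198 197 202 201 198 202 202]
 [192 183 164 169 184 194 191 193 195 194 189 197]
 [137 128 132 162 187 190 180 147 137 141 138 154]
 [ 63  69 121 165 194 200 174 107  68  66  67  93]
 [ 23  49 117 169 199 200 174  88  25  24  25  70]
 [ 21  48 120 168 197 202 175  83  19  21  17  60]
 [ 19  46 116 167 199 204 173  84  20  19  12  53]
 [ 21  52 122 171 200 203 173  82  22  17  24  41]
 [ 18  56 128 169 196 201 173  84  16  20  18  43]
 [ 19  59 134 171 199 201 170  81  16  18  18  51]]
[[ 28  19  23  41  92 154 197 181  96  29  18  25]
 [ 25  21  21  43 104 167 195 178  91  25  21  18]
 [ 28  23  17  45 115 180 199 172  86  22  21  22]
 [ 25  22  16  41 120 180 198 173  81  19  23  23]
 [ 28  19  19  54 124 183 198 175  85  21  27  19]
 [ 29  19  21  57 129 183 201 170  85  19  21  23]
 [ 26  21  18  50 128 183 194 156  72  20  16  22]
 [ 26  21  21  58 136 184 196 147  63  18  19  27]
 [ 34  24  18  55 140 190 190 144  61  25  21  23]
 [ 35  20  21  57 139 186 192 144  62  20  16  20]
 [ 85  78  81  96 149 190 189 150 100  79  80  81]
 [173 175 170 172 179 193 195 188 174 174 172 173]
 [199 202 198 200 200 199 201 202 195 202 199 197]
 [203 202 201 201 202 200 202 202 205 201 203 201]]
```

View pics/mat0.png

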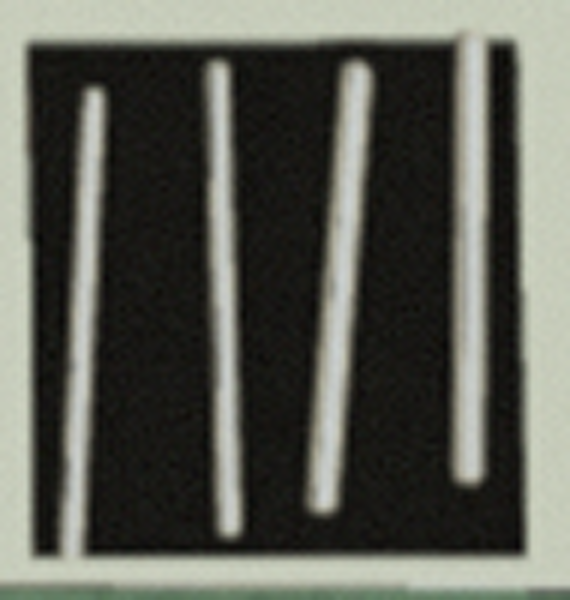

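```bash
cat >> h.py <<'E'
HP=hold_point_z
def Rt(thdeg,tilt=0):
    t=np.radians(thdeg); c,s=np.cos(t),np.sin(t)
    M=np.array([[s,0,c],[-c,0,s],[0,-1,0]],float)
    return R.from_matrix(M)*R.from_rotvec([0,0,np.radians(tilt)])
def st():
    o=get_obs(); Rr=R.from_rotvec(o["eef_rot"]); M=Rr.as_matrix(); gp=o["position"]+HP*M[:,1]
    th=np.degrees(np.arctan2(M[1,2],M[0,2]))
    print("t",round(o["clock"],2),"grasp",gp.round(4),"casX,Y",w2c(gp).round(4),"th",th.round(2),"down",M[:,1].round(3),"F",o["wrist_force"].round(1),"gap",round(o["finger_gap"]*95,1),"q",o["joints"].round(2))
    return o,gp,Rr,th
def plan(x,y,z,th,clo,tilt=0,vmax=.028,n=None):
    """rows to bring the grasp point to x,y,z"""
    o,gp,R0,_=st(); R1=Rt(th,tilt); p=o["position"].copy(); tgt=np.array([x,y,z])-HP*R1.as_matrix()[:,1]
    rel=(R0.inv()*R1).as_rotvec(); 
    k=max(np.abs(R0.as_matrix().T@(tgt-p)).max()/vmax/0+0 if 0 else np.linalg.norm(tgt-p)/vmax, np.linalg.norm(np.degrees(rel))/7.9,1)
    n=n or int(np.ceil(k)); Rc=R0
    for i in range(n):
        d=Rc.as_matrix().T@(tgt-p)/(n-i); sh=np.round(d/.03,2); r=(Rc.inv()*R1).as_rotvec()/(n-i); tu=np.round(np.degrees(r)/8,2)
        print(f"[[{sh[0]:g},{sh[1]:g},{sh[2]:g}],[{tu[0]:g},{tu[1]:g},{tu[2]:g}],{clo}]"+("," if (i+1)%5 and i<n-1 else "\n"),end="")
        p=p+Rc.as_matrix()@(sh*.03); Rc=Rc*R.from_rotvec(np.radians(tu*8))
E
python3 - <<'E'
from h import *
p=c2w(-.072,.116); print(p); plan(p[0],p[1],.15,89.6,0.3)
E
```

```text
[0.46484871 0.0715225  0.        ]
t 0.1 grasp [0.2727 0.5621 0.2329] casX,Y [-0.2677  0.6052] th 64.12 down [-0.001 -0.001 -1.   ] F [ 0.1 -1.5 -0.7] gap 95.2 q [ 1.01  0.49  1.56 -0.    1.09 -0.11]
[[0.65,0.14,-0.6],[0,-0.16,-0],0.3],[[0.63,0.14,-0.61],[0,-0.16,-0],0.3],[[0.62,0.14,-0.62],[0,-0.16,-0],0.3],[[0.6,0.14,-0.64],[0,-0.16,-0],0.3],[[0.59,0.14,-0.65],[0,-0.16,-0],0.3]
[[0.57,0.14,-0.66],[0,-0.16,-0],0.3],[[0.56,0.14,-0.68],[0,-0.16,-0],0.3],[[0.54,0.14,-0.69],[0,-0.16,-0],0.3],[[0.53,0.14,-0.7],[0,-0.16,-0],0.3],[[0.51,0.14,-0.71],[0,-0.16,-0],0.3]
[[0.5,0.14,-0.72],[0,-0.16,-0],0.3],[[0.48,0.14,-0.74],[0,-0.16,-0],0.3],[[0.46,0.14,-0.75],[0,-0.16,-0],0.3],[[0.45,0.14,-0.76],[0,-0.16,-0],0.3],[[0.43,0.14,-0.76],[0,-0.16,-0],0.3]
[[0.41,0.13,-0.78],[0,-0.16,-0],0.3],[[0.4,0.14,-0.78],[0,-0.16,-0],0.3],[[0.38,0.13,-0.79],[0,-0.16,-0],0.3],[[0.36,0.14,-0.8],[0,-0.15,-0],0.3],[[0.35,0.13,-0.81],[0.01,-0.16,-0],0.3]
```

{"op": "servo_tool", "data": {
  "motion": [
    [[0.8,0.1,-0.8],[0,-0.2,0],0.4],
    [[0.8,0.1,-0.8],[0,-0.2,0],0.4],
    [[0.8,0.1,-0.9],[0,-0.2,0],0.4],
    [[0.8,0.1,-0.9],[0,-0.2,0],0.4],
    [[0.8,0.1,-0.9],[0,-0.2,0],0.4]
  ]
}}

```text
clock: 0.6
position: [0.3341, 0.3957, 0.3895]
eef_rot: [-1.557, 0.244, -0.244]
wrist_force: [0.0, 0.5, -0.8]
finger_gap: 0.639
```

{"op": "servo_tool", "data": {
  "motion": [
    [[0.6,0.1,-0.9],[0,-0.2,0],0.4],
    [[0.6,0.1,-1],[0,-0.2,0],0.4],
    [[0.6,0.1,-1],[0,-0.2,0],0.4],
    [[0.6,0.1,-1],[0,-0.2,0],0.4],
    [[0.5,0.1,-1],[0,-0.2,0],0.4]
  ]
}}

```text
clock: 1.1
position: [0.3812, 0.2313, 0.3746]
eef_rot: [-1.567, 0.135, -0.135]
wrist_force: [0.8, -0.1, 0.1]
finger_gap: 0.598
```

```bash
python3 - <<'E'
from h import *
plan(.4648,.0715,.14,89.6,0.6)
E
```

```text
t 1.1 grasp [0.3812 0.2313 0.2033] casX,Y [-0.1568  0.2752] th 80.18 down [-0.  0. -1.] F [ 0.8 -0.1  0.1] gap 56.8 q [ 0.4   0.28  2.02  0.    0.85 -1.  ]
[[0.52,0.3,-0.68],[-0,-0.17,-0],0.6],[[0.51,0.3,-0.69],[-0,-0.17,-0],0.6],[[0.49,0.3,-0.71],[-0,-0.17,-0],0.6],[[0.47,0.3,-0.72],[-0,-0.17,-0],0.6],[[0.45,0.3,-0.73],[-0,-0.17,-0],0.6]
[[0.44,0.3,-0.74],[-0,-0.16,-0],0.6],[[0.42,0.31,-0.75],[-0,-0.17,-0],0.6]
```

{"op": "servo_tool", "data": {
  "motion": [
    [[0.7,0.4,-0.9],[0,-0.25,0],0.6],
    [[0.7,0.4,-1],[0,-0.25,0],0.6],
    [[0.7,0.4,-1],[0,-0.25,0],0.6],
    [[0.6,0.4,-1],[0,-0.2,0],0.6],
    [[0.5,0.4,-1],[0,-0.2,0],0.6]
  ]
}}

```text
clock: 1.6
position: [0.4618, 0.0747, 0.3141]
eef_rot: [-1.571, 0.009, -0.009]
wrist_force: [0.2, -0.4, 0.2]
finger_gap: 0.402
```

{"op": "servo_tool", "data": {
  "motion": [
    [[0,0,0],[0,0,0],0.6],
    [[0,0,0],[0,0,0],0.6]
  ]
}}

```text
clock: 1.8
position: [0.4612, 0.0758, 0.3144]
eef_rot: [-1.571, 0.012, -0.01]
wrist_force: [1.0, 0.2, -0.5]
finger_gap: 0.403
```

```bash
python3 - <<'E'
from h import *
plan(.4648,.0715,.088,89.6,0.6)
E
```

```text
t 1.8 grasp [0.461  0.0758 0.1431] casX,Y [-0.0758  0.1203] th 89.2 down [-0.001  0.    -1.   ] F [ 1.   0.2 -0.5] gap 38.3 q [ 0.02  0.4   2.03  0.    0.71 -1.54]
[[0.06,0.92,-0.07],[-0,-0.03,-0],0.6],[[0.06,0.92,-0.07],[-0,-0.02,-0.01],0.6]
```

{"op": "servo_tool", "data": {
  "motion": [
    [[0.06,0.9,-0.07],[0,0,0],0.6],
    [[0.06,0.9,-0.07],[0,0,0],0.6],
    [[0,0,0],[0,0,0],0.6]
  ]
}}

```text
clock: 2.1
position: [0.4641, 0.0728, 0.2591]
eef_rot: [-1.571, 0.012, -0.006]
wrist_force: [-0.6, 0.2, 0.4]
finger_gap: 0.4
```

```bash
cat >> h.py <<'E'
def shot(n,name,c0,c1,r0,r1,s):
    f=grab_frame(n); cv2.imwrite(f"pics/{name}.png",cv2.resize(f["pixels"][r0:r1,c0:c1,::-1],None,fx=s,fy=s,interpolation=cv2.INTER_CUBIC)); return f
E
python3 - <<'E'
from h import *
st(); shot("side","s1",230,340,110,230,6)
E
```

```text
t 2.1 grasp [0.4634 0.0728 0.0878] casX,Y [-0.0735  0.1172] th 89.35 down [-0.004  0.    -1.   ] F [-0.6  0.2  0.4] gap 38.0 q [ 0.01  0.5   2.08  0.    0.57 -1.54]
```

View pics/s1.png

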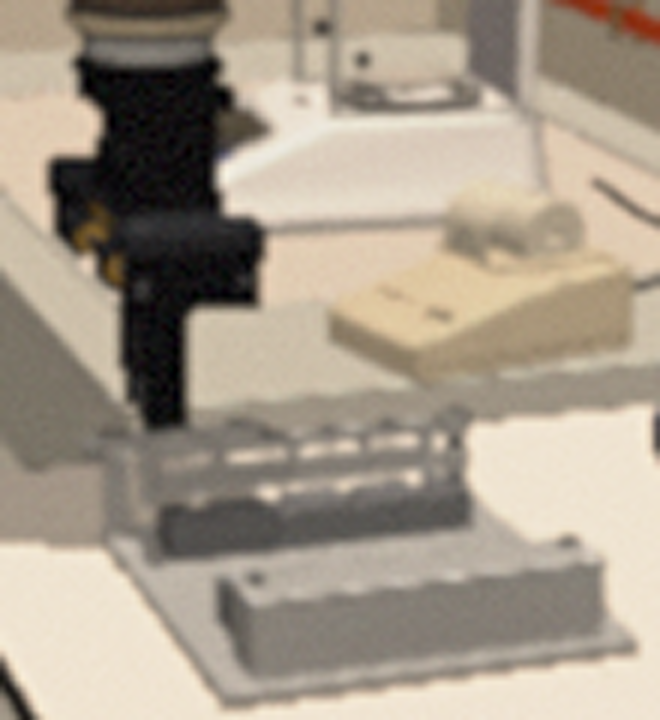

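The fingers straddle the tab near (150, 420) in the crop. I'll close on it.

{"op": "servo_tool", "data": {
  "motion": [
    [[0,0,0],[0,0,0],1],
    [[0,0,0],[0,0,0],1],
    [[0,0,0],[0,0,0],1],
    [[0,0,0],[0,0,0],1]
  ],
  "grip_force": 15
}}

```text
clock: 2.55
position: [0.4648, 0.072, 0.2614]
eef_rot: [-1.571, 0.008, -0.01]
wrist_force: [-0.1, -0.5, 0.3]
finger_gap: 0.123
```

```bash
python3 - <<'E'
from h import *
st()
E
```

```text
t 2.55 grasp [0.465  0.0721 0.0901] casX,Y [-0.0719  0.1165] th 89.32 down [ 0.001  0.    -1.   ] F [-0.1 -0.5  0.3] gap 11.7 q [ 0.01  0.5   2.07  0.    0.57 -1.55]
```

{"op": "servo_tool", "data": {
  "motion": [
    [[0,0,0],[0,0,0],1],
    [[0,0,0],[0,0,0],1]
  ]
}}

```text
clock: 2.75
position: [0.4648, 0.072, 0.2611]
eef_rot: [-1.571, 0.009, -0.01]
wrist_force: [-1.2, 1.7, 6.8]
finger_gap: 0.082
```

```bash
python3 - <<'E'
from h import *
st()
E
```

```text
t 2.75 grasp [0.4649 0.072  0.0898] casX,Y [-0.0719  0.1165] th 89.32 down [ 0.001  0.    -1.   ] F [-1.2  1.7  6.8] gap 7.8 q [ 0.01  0.5   2.07  0.    0.57 -1.55]
```

{"op": "servo_tool", "data": {
  "motion": [
    [[0.12,-0.13,0],[0,0,0],1],
    [[0.13,-0.12,0],[0,0,0],1],
    [[0.14,-0.11,0],[0,0,0],1],
    [[0.15,-0.1,0],[0,0,0],1],
    [[0,0,0],[0,0,0],1]
  ]
}}

```text
clock: 3.25
position: [0.4816, 0.0718, 0.275]
eef_rot: [-1.571, 0.009, -0.01]
wrist_force: [-2.2, 2.4, 4.2]
finger_gap: 0.081
```

```bash
python3 - <<'E'
from h import *
st(); shot("side","s2",230,340,110,230,6)
E
```

```text
t 3.25 grasp [0.4817 0.0718 0.1037] casX,Y [-0.0551  0.1164] th 89.31 down [ 0.001  0.    -1.   ] F [-2.2  2.4  4.2] gap 7.7 q [ 0.01  0.49  2.02  0.    0.63 -1.55]
```

View pics/s2.png

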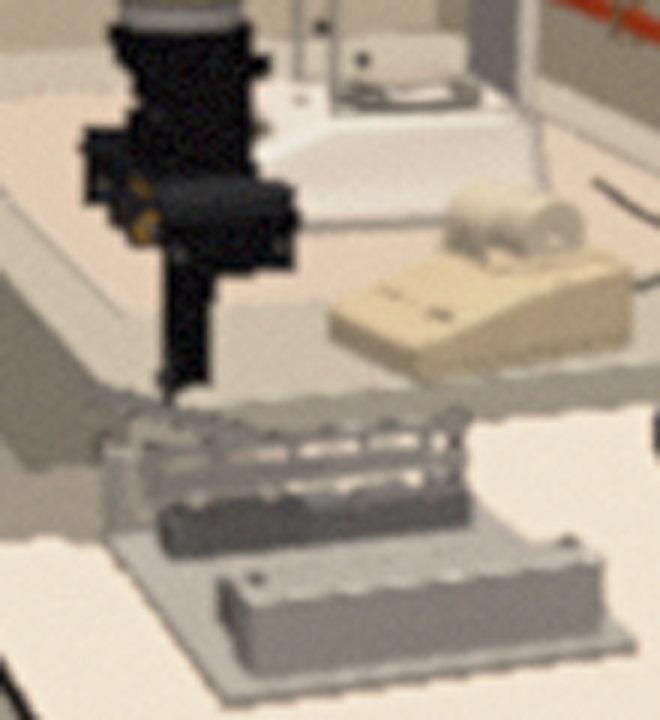

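{"op": "servo_tool", "data": {
  "motion": [
    [[0.067,0,0.6],[0,0.875,0],1],
    [[0.067,0,0.6],[0,0.875,0],1],
    [[0.067,0,0.6],[0,0.875,0],1]
  ]
}}

```text
clock: 3.6
position: [0.4944, 0.1247, 0.275]
eef_rot: [-1.549, 0.3, -0.302]
wrist_force: [1.8, -1.2, -0.4]
finger_gap: 0.082
```

```bash
python3 - <<'E'
from h import *
o,gp,_,th=st(); d=w2c(gp)-[.092,.109]; print(np.hypot(*d),np.degrees(np.arctan2(d[1],-d[0])))
E
```

```text
t 3.6 grasp [0.4947 0.1247 0.1037] casX,Y [-0.0426  0.1694] th 68.01 down [ 0.002  0.    -1.   ] F [ 1.8 -1.2 -0.4] gap 7.8 q [ 0.12  0.51  1.97 -0.    0.66 -1.07]
0.14750355769426718 24.18670536078509
```

Low forces and a consistent radius. I'll keep swinging.

{"op": "servo_tool", "data": {
  "motion": [
    [[0.067,0,0.6],[0,0.875,0],1],
    [[0.067,0,0.6],[0,0.875,0],1],
    [[0.067,0,0.6],[0,0.875,0],1],
    [[0.067,0,0.6],[0,0.875,0],1],
    [[0.067,0,0.6],[0,0.875,0],1]
  ]
}}

```text
clock: 4.1
position: [0.5546, 0.1911, 0.2748]
eef_rot: [-1.427, 0.774, -0.776]
wrist_force: [-0.9, -0.4, -0.9]
finger_gap: 0.086
```

{"op": "servo_tool", "data": {
  "motion": [
    [[0.067,0,0.6],[0,0.875,0],1],
    [[0.067,0,0.6],[0,0.875,0],1],
    [[0.067,0,0.6],[0,0.875,0],1],
    [[0.067,0,0.6],[0,0.875,0],1],
    [[0,0,0],[0,0,0],1]
  ]
}}

```text
clock: 4.6
position: [0.6244, 0.2107, 0.2746]
eef_rot: [-1.248, 1.141, -1.144]
wrist_force: [-0.4, 2.5, 4.5]
finger_gap: 0.084
```

```bash
python3 - <<'E'
from h import *
o,gp,_,th=st(); d=w2c(gp)-[.092,.109]; print(np.hypot(*d),np.degrees(np.arctan2(d[1],-d[0])))
shot("side","s3",230,340,110,230,6)
shot("top","t3",165,325,140,255,5)
E
```

```text
t 4.6 grasp [0.6249 0.2109 0.1033] casX,Y [0.087  0.2565] th 5.14 down [ 0.003  0.001 -1.   ] F [-0.4  2.5  4.5] gap 8.0 q [0.23 0.68 1.59 0.   0.87 0.14]
0.1475808232416815 88.06020176738141
```

View pics/s3.png

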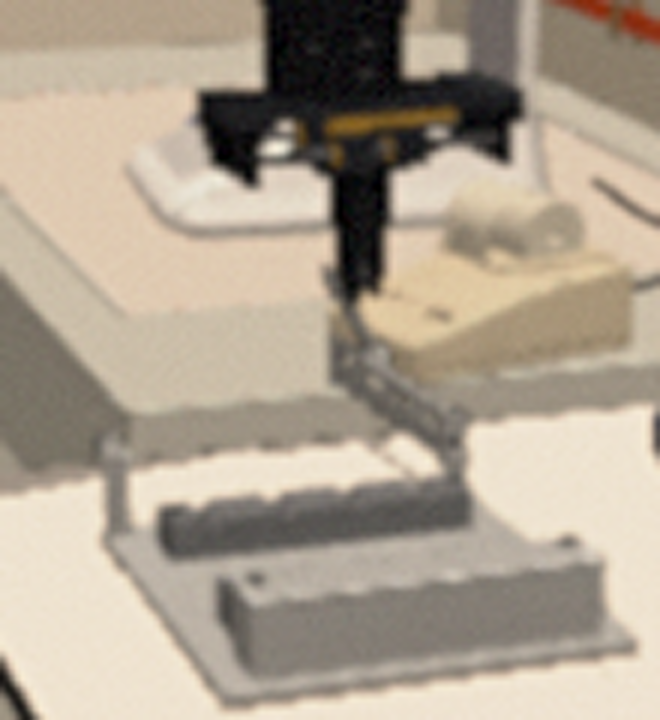

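View pics/t3.png

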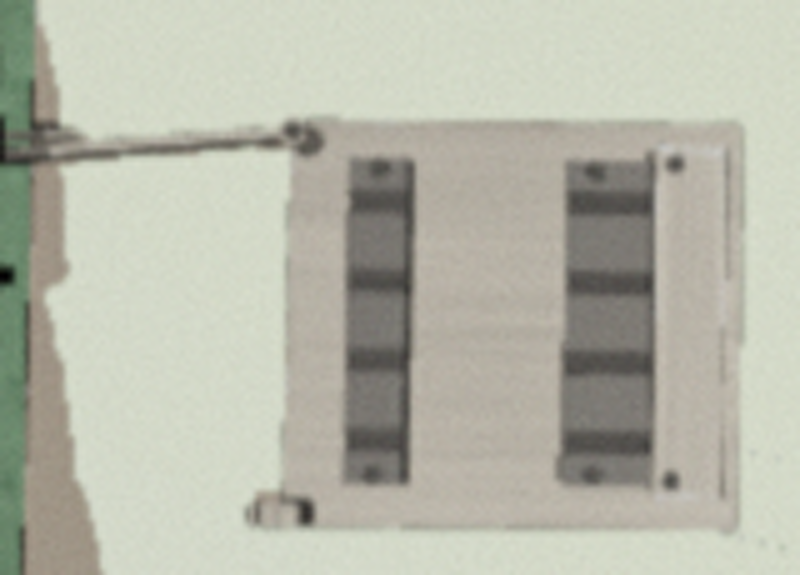

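The gate stands open at about 85° (hinge at crop (305, 135), gate running left). Next I release the tab and rise.

{"op": "servo_tool", "data": {
  "motion": [
    [[0,0,0],[0,0,0],0.65],
    [[0,0,0],[0,0,0],0.65],
    [[0,0,0],[0,0,0],0.65],
    [[0,-0.6,0],[0,0,0],0.65],
    [[0,-0.8,0],[0,0,0],0.65]
  ]
}}

```text
clock: 5.2
position: [0.6224, 0.2106, 0.3159]
eef_rot: [-1.254, 1.142, -1.139]
wrist_force: [0.3, -0.9, -0.2]
finger_gap: 0.347
```

```bash
python3 - <<'E'
from h import *
f=grab_frame("top"); rods(f,(190,269),(357,436))
# target thin B first: theta -90+ang
print("A"); plan(.461,-.2871,.12,-92.8,0.6,vmax=.04)
E
```

```text
n 303 mid [ 0.4867 -0.4519] len 0.1754 w 0.0112 ang -1.56 bbox [426 190   5  70]
n 225 mid [ 0.4737 -0.3471] len 0.1953 w 0.0075 ang 1.24 bbox [385 191   5  78]
n 309 mid [ 0.4789 -0.3963] len 0.1865 w 0.0108 ang -5.07 bbox [402 191  10  74]
n 226 mid [ 0.4683 -0.2876] len 0.1855 w 0.0079 ang -2.91 bbox [361 195   6  74]
A
t 5.25 grasp [0.6237 0.211  0.1495] casX,Y [0.0858 0.2567] th 5.36 down [ 0.004  0.001 -1.   ] F [1.7 0.7 3. ] gap 33.0 q [0.23 0.62 1.56 0.   0.96 0.13]
[[1.14,0.07,-0.5],[-0,0.88,-0],0.6],[[1.2,0.07,-0.35],[-0,0.88,-0],0.6],[[1.23,0.07,-0.2],[-0,0.88,-0],0.6],[[1.25,0.07,-0.05],[-0,0.88,-0],0.6],[[1.24,0.07,0.1],[-0,0.87,-0],0.6]
[[1.22,0.07,0.25],[-0,0.88,-0],0.6],[[1.18,0.07,0.4],[-0,0.87,-0],0.6],[[1.12,0.07,0.54],[-0,0.88,-0],0.6],[[1.05,0.06,0.68],[-0,0.87,-0],0.6],[[0.96,0.07,0.8],[-0,0.88,-0.01],0.6]
[[0.85,0.07,0.91],[-0,0.87,-0],0.6],[[0.74,0.06,1.01],[-0,0.88,-0.01],0.6],[[0.61,0.07,1.09],[-0,0.87,-0],0.6],[[0.47,0.06,1.15],[-0,0.88,-0.01],0.6]
```

```bash
python3 - <<'E'
from h import *
plan(.461,-.2871,.12,-92.8,0.6,n=20)
E
```

```text
t 5.25 grasp [0.6237 0.211  0.1495] casX,Y [0.0858 0.2567] th 5.36 down [ 0.004  0.001 -1.   ] F [1.7 0.7 3. ] gap 33.0 q [0.23 0.62 1.56 0.   0.96 0.13]
[[0.8,0.05,-0.35],[-0,0.61,-0],0.6],[[0.83,0.05,-0.28],[-0,0.61,-0],0.6],[[0.85,0.05,-0.21],[-0,0.61,-0],0.6],[[0.86,0.05,-0.13],[-0,0.61,-0],0.6],[[0.87,0.05,-0.06],[-0,0.61,-0],0.6]
[[0.87,0.05,0.02],[-0,0.61,-0],0.6],[[0.87,0.05,0.09],[-0,0.61,-0],0.6],[[0.86,0.05,0.16],[-0,0.62,-0],0.6],[[0.84,0.05,0.24],[-0,0.61,-0],0.6],[[0.82,0.05,0.31],[-0,0.62,-0],0.6]
[[0.79,0.04,0.38],[-0,0.61,-0],0.6],[[0.75,0.05,0.44],[-0,0.62,-0],0.6],[[0.71,0.04,0.51],[-0,0.61,-0],0.6],[[0.67,0.05,0.56],[-0,0.62,-0],0.6],[[0.61,0.04,0.62],[0,0.61,-0],0.6]
[[0.56,0.05,0.67],[0,0.62,-0.01],0.6],[[0.5,0.04,0.71],[0,0.61,-0],0.6],[[0.44,0.05,0.76],[0,0.62,-0.01],0.6],[[0.37,0.05,0.79],[0,0.61,-0],0.6],[[0.29,0.04,0.81],[0,0.62,-0.01],0.6]
```

{"op": "servo_tool", "data": {
  "motion": [
    [[0.8,0,-0.35],[0,0.6,0],0.6],
    [[0.83,0,-0.28],[0,0.6,0],0.6],
    [[0.85,0,-0.2],[0,0.6,0],0.6],
    [[0.86,0,-0.13],[0,0.6,0],0.6],
    [[0.87,0,-0.06],[0,0.6,0],0.6]
  ]
}}

```text
clock: 5.75
position: [0.5819, 0.0852, 0.3166]
eef_rot: [-1.035, 1.447, -1.447]
wrist_force: [0.3, 0.6, 0.1]
finger_gap: 0.402
```

{"op": "servo_tool", "data": {
  "motion": [
    [[0.87,0.05,0.02],[0,0.6,0],0.6],
    [[0.87,0.05,0.1],[0,0.6,0],0.6],
    [[0.86,0.05,0.16],[0,0.6,0],0.6],
    [[0.84,0.05,0.24],[0,0.6,0],0.6],
    [[0.82,0.05,0.3],[0,0.6,0],0.6]
  ]
}}

```text
clock: 6.25
position: [0.5427, -0.0398, 0.309]
eef_rot: [-0.757, 1.735, -1.735]
wrist_force: [-0.4, -0.3, 0.2]
finger_gap: 0.398
```

{"op": "servo_tool", "data": {
  "motion": [
    [[0.8,0.05,0.38],[0,0.6,0],0.6],
    [[0.75,0.05,0.44],[0,0.6,0],0.6],
    [[0.7,0.05,0.5],[0,0.6,0],0.6],
    [[0.67,0.05,0.56],[0,0.6,0],0.6],
    [[0.6,0.05,0.62],[0,0.6,0],0.6]
  ]
}}

```text
clock: 6.75
position: [0.5049, -0.1647, 0.3016]
eef_rot: [-0.409, 1.999, -1.999]
wrist_force: [-0.3, 0.3, 0.2]
finger_gap: 0.399
```

{"op": "servo_tool", "data": {
  "motion": [
    [[0.56,0.1,0.67],[0,0.6,0],0.6],
    [[0.5,0.1,0.7],[0,0.6,0],0.6],
    [[0.44,0.1,0.75],[0,0.6,0],0.6],
    [[0.37,0.1,0.8],[0,0.6,0],0.6],
    [[0.3,0.1,0.8],[0,0.6,0],0.6]
  ]
}}

```text
clock: 7.25
position: [0.4679, -0.2895, 0.2865]
eef_rot: [-0.017, -2.214, 2.214]
wrist_force: [0.9, 0.4, 0.0]
finger_gap: 0.399
```

```bash
python3 - <<'E'
from h import *
plan(.461,-.2871,.06,-92.8,0.6)
E
```

```text
t 7.25 grasp [ 0.468  -0.2896  0.1152] casX,Y [-0.0663 -0.2451] th -90.85 down [ 0. -0. -1.] F [0.9 0.4 0. ] gap 37.9 q [-0.67  0.54  1.86  0.    0.74  0.91]
[[0.12,0.92,-0.04],[-0,0.12,-0],0.6],[[0.11,0.92,-0.04],[-0,0.12,-0],0.6]
```

{"op": "servo_tool", "data": {
  "motion": [
    [[0.12,0.9,-0.04],[0,0.12,0],0.6],
    [[0.12,0.9,-0.04],[0,0.12,0],0.6],
    [[0,0,0],[0,0,0],0.6]
  ]
}}

```text
clock: 7.55
position: [0.4603, -0.2857, 0.2301]
eef_rot: [-0.046, -2.2, 2.193]
wrist_force: [0.3, 0.3, 1.2]
finger_gap: 0.4
```

```bash
python3 - <<'E'
from h import *
plan(.461,-.2871,.0235,-92.8,0.6)
E
```

```text
t 7.55 grasp [ 0.4597 -0.2852  0.0588] casX,Y [-0.0746 -0.2407] th -92.62 down [-0.004  0.003 -1.   ] F [0.3 0.3 1.2] gap 38.0 q [-0.68  0.62  1.92  0.    0.61  0.94]
[[-0.01,0.59,0.02],[0.01,0.01,0.01],0.6],[[-0.02,0.59,0.03],[0.01,0.01,0.02],0.6]
```

{"op": "servo_tool", "data": {
  "motion": [
    [[0,0.58,0.03],[0,0,0],0.6],
    [[0,0.58,0.03],[0,0,0],0.6],
    [[0,0,0],[0,0,0],0.6],
    [[0,0,0],[0,0,0],0.6]
  ]
}}

```text
clock: 7.95
position: [0.4616, -0.2879, 0.1987]
eef_rot: [-0.05, -2.199, 2.199]
wrist_force: [-0.3, 0.5, 0.1]
finger_gap: 0.402
```

```bash
python3 - <<'E'
from h import *
st()
E
```

```text
t 7.95 grasp [ 0.4616 -0.2879  0.0274] casX,Y [-0.0726 -0.2434] th -92.56 down [ 0. -0. -1.] F [-0.3  0.5  0.1] gap 38.2 q [-0.68  0.67  1.93  0.    0.54  0.94]
```

{"op": "servo_tool", "data": {
  "motion": [
    [[0,0.14,0],[0,0,0],0.6],
    [[0,0,0],[0,0,0],0.6]
  ]
}}

```text
clock: 8.15
position: [0.4613, -0.2878, 0.194]
eef_rot: [-0.05, -2.198, 2.199]
wrist_force: [0.0, -0.5, 0.5]
finger_gap: 0.4
```

```bash
python3 - <<'E'
from h import *
st()
E
```

```text
t 8.15 grasp [ 0.4615 -0.2879  0.0227] casX,Y [-0.0728 -0.2434] th -92.59 down [ 0.001 -0.    -1.   ] F [ 0.  -0.5  0.5] gap 38.0 q [-0.68  0.68  1.93  0.    0.53  0.94]
```

{"op": "servo_tool", "data": {
  "motion": [
    [[0,0,0],[0,0,0],1],
    [[0,0,0],[0,0,0],1],
    [[0,0,0],[0,0,0],1],
    [[0,0,0],[0,0,0],1],
    [[0,0,0],[0,0,0],1]
  ],
  "grip_force": 20
}}

```text
clock: 8.65
position: [0.4612, -0.2878, 0.1936]
eef_rot: [-0.05, -2.199, 2.198]
wrist_force: [-0.5, -0.4, 1.0]
finger_gap: 0.09
```

{"op": "servo_tool", "data": {
  "motion": [
    [[0,0,0],[0,0,0],1],
    [[0,-0.3,0],[0,0,0],1],
    [[0,-0.6,0],[0,0,0],1],
    [[0,-1,0],[0,0,0],1],
    [[0,-1,0],[0,0,0],1]
  ]
}}

```text
clock: 9.15
position: [0.4611, -0.2878, 0.2818]
eef_rot: [-0.049, -2.199, 2.198]
wrist_force: [1.1, 0.6, -0.5]
finger_gap: 0.089
```

```bash
python3 - <<'E'
from h import *
st(); shot("side","s4",230,400,130,300,4)
print(c2w(.06,.04))
E
```

```text
t 9.15 grasp [ 0.461  -0.2877  0.1105] casX,Y [-0.0732 -0.2432] th -92.61 down [-0.001  0.001 -1.   ] F [ 1.1  0.6 -0.5] gap 8.5 q [-0.68  0.54  1.88  0.    0.72  0.94]
[ 0.5962904  -0.00543906  0.        ]
```

View pics/s4.png

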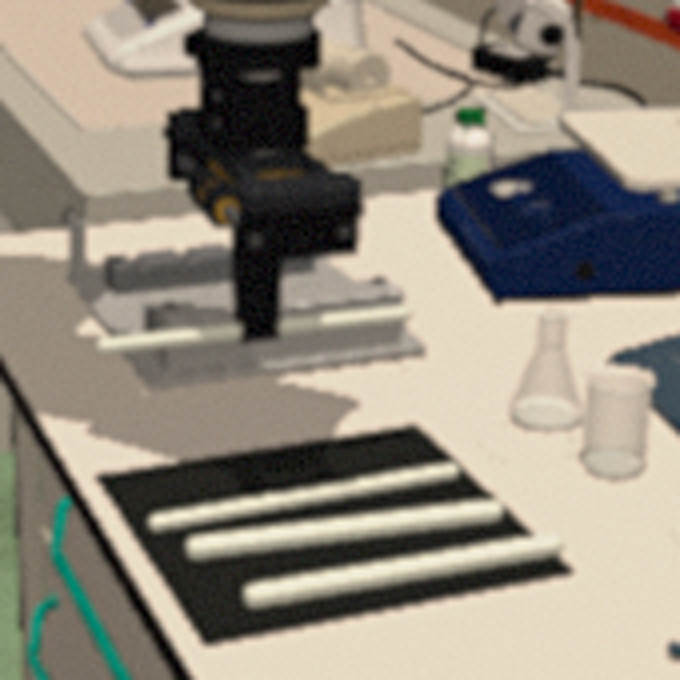

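Rod A is held near its middle, with fingers at crop (260, 330) and the rod running from (100, 343) to (408, 310). The other three rods are still on the mat.

```bash
python3 - <<'E'
from h import *
p=c2w(.06,.040); plan(p[0],p[1],.13,-.4,1,n=15)
E
```

```text
t 9.2 grasp [ 0.4625 -0.2887  0.115 ] casX,Y [-0.0718 -0.2442] th -92.59 down [ 0.004 -0.003 -1.   ] F [ 2.  -1.1  4.4] gap 8.3 q [-0.68  0.53  1.88  0.    0.73  0.94]
[[-0.27,-0.03,-0.64],[-0,-0.77,-0],1],[[-0.34,-0.03,-0.61],[-0,-0.77,-0],1],[[-0.4,-0.03,-0.57],[-0,-0.77,-0],1],[[-0.46,-0.04,-0.52],[-0,-0.77,0],1],[[-0.51,-0.03,-0.47],[-0,-0.77,0],1]
[[-0.56,-0.04,-0.41],[-0,-0.77,0],1],[[-0.6,-0.03,-0.35],[-0,-0.77,0],1],[[-0.64,-0.04,-0.28],[-0.01,-0.77,0],1],[[-0.66,-0.03,-0.21],[-0,-0.77,0],1],[[-0.68,-0.04,-0.14],[-0,-0.77,0],1]
[[-0.69,-0.03,-0.07],[-0.01,-0.76,0],1],[[-0.7,-0.04,0.01],[-0,-0.77,0],1],[[-0.69,-0.03,0.08],[-0.01,-0.76,0],1],[[-0.68,-0.04,0.15],[-0,-0.77,0],1],[[-0.66,-0.03,0.23],[-0.01,-0.76,0.01],1]
```

{"op": "servo_tool", "data": {
  "motion": [
    [[-0.27,-0.2,-0.64],[0,-0.77,0],1],
    [[-0.34,-0.2,-0.6],[0,-0.77,0],1],
    [[-0.4,-0.1,-0.57],[0,-0.77,0],1],
    [[-0.46,0,-0.52],[0,-0.77,0],1],
    [[-0.5,0,-0.47],[0,-0.77,0],1]
  ]
}}

```text
clock: 9.7
position: [0.506, -0.1932, 0.2961]
eef_rot: [-0.492, 1.943, -1.944]
wrist_force: [-0.0, -0.0, -1.5]
finger_gap: 0.089
```

{"op": "servo_tool", "data": {
  "motion": [
    [[-0.56,0,-0.4],[0,-0.77,0],1],
    [[-0.6,0,-0.35],[0,-0.77,0],1],
    [[-0.64,0,-0.28],[0,-0.77,0],1],
    [[-0.66,0,-0.2],[0,-0.77,0],1],
    [[-0.68,0,-0.14],[0,-0.77,0],1]
  ]
}}

```text
clock: 10.2
position: [0.5515, -0.0997, 0.296]
eef_rot: [-0.905, 1.592, -1.593]
wrist_force: [-0.7, -0.6, -0.9]
finger_gap: 0.092
```

{"op": "servo_tool", "data": {
  "motion": [
    [[-0.69,0,-0.07],[0,-0.77,0],1],
    [[-0.7,0,0],[0,-0.77,0],1],
    [[-0.7,0,0.08],[0,-0.77,0],1],
    [[-0.68,0,0.15],[0,-0.77,0],1],
    [[-0.66,0,0.22],[0,-0.77,0],1]
  ]
}}

```text
clock: 10.7
position: [0.5957, -0.0048, 0.296]
eef_rot: [-1.209, 1.208, -1.209]
wrist_force: [0.8, 0.7, 0.2]
finger_gap: 0.093
```

{"op": "servo_tool", "data": {
  "motion": [
    [[0,0,0],[0,0,0],1],
    [[0,0,0],[0,0,0],1]
  ]
}}

```text
clock: 10.9
position: [0.5953, -0.0056, 0.2957]
eef_rot: [-1.207, 1.213, -1.213]
wrist_force: [-0.7, -0.8, 0.1]
finger_gap: 0.091
```

```bash
python3 - <<'E'
from h import *
p=c2w(.06,.040); plan(p[0],p[1],.07,-.4,1)
E
```

```text
t 10.9 grasp [ 0.5953 -0.0056  0.1244] casX,Y [0.059  0.0399] th -0.27 down [-0. -0. -1.] F [-0.7 -0.8  0.1] gap 8.6 q [-0.12  0.58  1.74 -0.    0.82 -0.12]
[[-0,0.91,0.02],[0,0.01,0],1],[[-0,0.9,0.01],[0,0.01,0],1]
```

{"op": "servo_tool", "data": {
  "motion": [
    [[0,0.8,0.02],[0,0,0],1],
    [[0,0.8,0.01],[0,0,0],1],
    [[0,0.7,0],[0,0,0],1],
    [[0,0,0],[0,0,0],1]
  ]
}}

```text
clock: 11.3
position: [0.5956, -0.0065, 0.2245]
eef_rot: [-1.209, 1.217, -1.211]
wrist_force: [-1.2, 0.5, -0.3]
finger_gap: 0.089
```

```bash
python3 - <<'E'
from h import *
st(); f=shot("top","t5",205,325,140,255,6); shot("side","s5",230,350,130,240,6)
E
```

```text
t 11.3 grasp [ 0.5948 -0.0065  0.0532] casX,Y [0.0586 0.039 ] th -0.36 down [-0.004  0.001 -1.   ] F [-1.2  0.5 -0.3] gap 8.4 q [-0.12  0.68  1.79 -0.    0.68 -0.12]
```

View pics/t5.png

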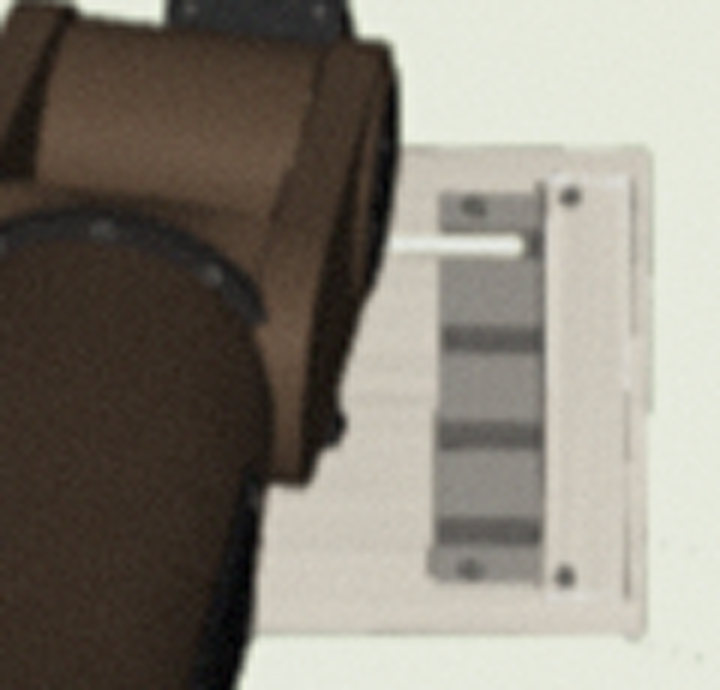

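View pics/s5.png

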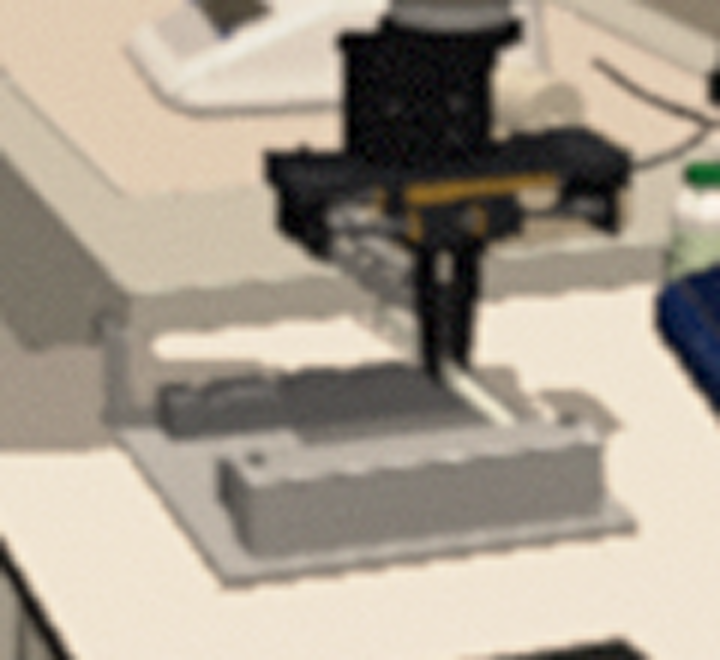

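Rod A is above groove 3: its tip is at crop (522, 245), and the groove stripe continues at row 243. Next I lower it into the groove.

{"op": "servo_tool", "data": {
  "motion": [
    [[0,0.1,0.03],[0,0,0],1],
    [[0,0.1,0],[0,0,0],1],
    [[0,0,0],[0,0,0],1],
    [[0,0,0],[0,0,0],1]
  ]
}}

```text
clock: 11.8
position: [0.5973, -0.0056, 0.2208]
eef_rot: [-1.207, 1.212, -1.212]
wrist_force: [0.5, 0.8, -0.1]
finger_gap: 0.09
```

```bash
python3 - <<'E'
from h import *
st()
E
```

```text
t 11.8 grasp [ 0.5974 -0.0056  0.0495] casX,Y [0.0611 0.0398] th -0.21 down [ 0.  0. -1.] F [ 0.5  0.8 -0.1] gap 8.5 q [-0.12  0.69  1.78  0.    0.67 -0.12]
```

{"op": "servo_tool", "data": {
  "motion": [
    [[0,0.08,-0.03],[0,0,0],1],
    [[0,0,0],[0,0,0],1],
    [[0,0,0],[0,0,0],1]
  ]
}}

```text
clock: 12.1
position: [0.5963, -0.0056, 0.2188]
eef_rot: [-1.207, 1.211, -1.212]
wrist_force: [-2.2, 0.4, 5.6]
finger_gap: 0.091
```

```bash
python3 - <<'E'
from h import *
st()
E
```

```text
t 12.1 grasp [ 0.5964 -0.0056  0.0475] casX,Y [0.0601 0.0398] th -0.2 down [ 0.001 -0.    -1.   ] F [-2.2  0.4  5.6] gap 8.6 q [-0.12  0.69  1.79  0.    0.67 -0.12]
```

{"op": "servo_tool", "data": {
  "motion": [
    [[0.3,0,0],[0,0,0],1],
    [[0.4,0,0],[0,0,0],1],
    [[0.3,0,0],[0,0,0],1],
    [[0,0,0],[0,0,0],1]
  ]
}}

```text
clock: 12.5
position: [0.596, -0.0372, 0.2183]
eef_rot: [-1.208, 1.213, -1.212]
wrist_force: [-4.4, -4.7, 5.8]
finger_gap: 0.09
```

{"op": "servo_tool", "data": {
  "motion": [
    [[0.1,0,0],[0,0,0],1],
    [[0,0,0],[0,0,0],1]
  ]
}}

```text
clock: 12.7
position: [0.5959, -0.0395, 0.2183]
eef_rot: [-1.208, 1.213, -1.212]
wrist_force: [-4.5, 0.7, 5.7]
finger_gap: 0.09
```

{"op": "servo_tool", "data": {
  "motion": [
    [[0.1,0,0],[0,0,0],1],
    [[0,0,0],[0,0,0],1]
  ]
}}

```text
clock: 12.9
position: [0.5959, -0.0423, 0.2183]
eef_rot: [-1.208, 1.213, -1.211]
wrist_force: [-4.5, 2.3, 5.8]
finger_gap: 0.092
```

```bash
python3 - <<'E'
from h import *
st()
E
```

```text
t 12.9 grasp [ 0.5958 -0.0422  0.047 ] casX,Y [0.0597 0.0033] th -0.23 down [-0.001  0.001 -1.   ] F [-4.5  2.3  5.8] gap 8.7 q [-0.18  0.69  1.78  0.    0.67 -0.18]
```

{"op": "servo_tool", "data": {
  "motion": [
    [[0.1,0,0],[0,0,0],1],
    [[0,0,0],[0,0,0],1]
  ]
}}

```text
clock: 13.1
position: [0.5959, -0.0452, 0.2183]
eef_rot: [-1.207, 1.213, -1.211]
wrist_force: [-3.5, 3.5, 5.9]
finger_gap: 0.091
```

{"op": "servo_tool", "data": {
  "motion": [
    [[0.1,0,0],[0,0,0],1],
    [[0,0,0],[0,0,0],1]
  ]
}}

```text
clock: 13.3
position: [0.5959, -0.0472, 0.2183]
eef_rot: [-1.206, 1.214, -1.21]
wrist_force: [-0.4, 14.2, 6.3]
finger_gap: 0.09
```

```bash
python3 - <<'E'
from h import *
st();shot("side","s6",230,350,130,240,6);shot("top","t6",205,325,140,255,6)
E
```

```text
t 13.3 grasp [ 0.5957 -0.0468  0.047 ] casX,Y [ 0.0597 -0.0014] th -0.26 down [-0.001  0.002 -1.   ] F [-0.4 14.2  6.3] gap 8.6 q [-0.19  0.69  1.78  0.    0.67 -0.19]
```

View pics/t6.png

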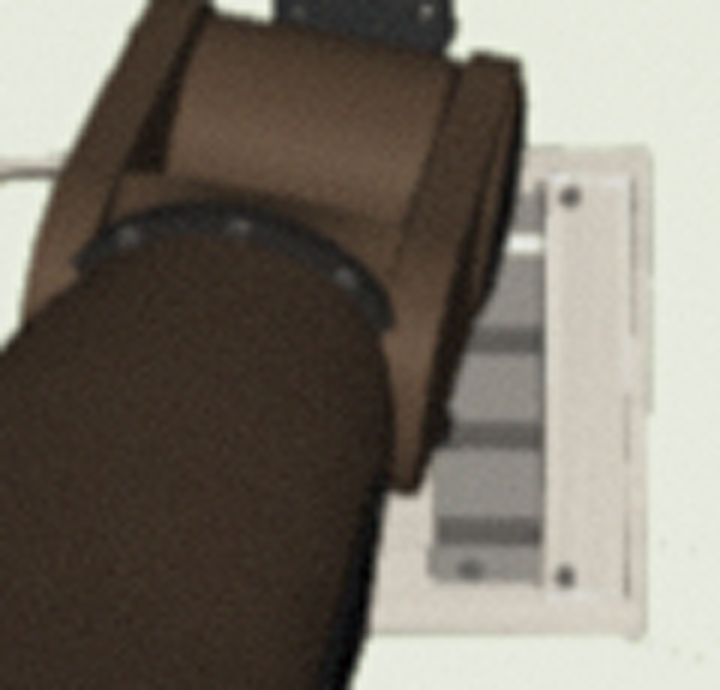

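Fy jumped to 14 N with the grasp point at cassette y = -1.4 mm, so rod A is against the stop. I'll release it and rise.

{"op": "servo_tool", "data": {
  "motion": [
    [[0,0,0],[0,0,0],0.7],
    [[0,0,0],[0,0,0],0.7],
    [[0,0,0],[0,0,0],0.7],
    [[0,-1,0],[0,0,0],0.7],
    [[0,-1,0],[0,0,0],0.7]
  ]
}}

```text
clock: 13.9
position: [0.5962, -0.0481, 0.2781]
eef_rot: [-1.208, 1.214, -1.211]
wrist_force: [0.6, 0.3, 0.7]
finger_gap: 0.291
```

```bash
python3 - <<'E'
from h import *
plan(.4737,-.3471,.11,-88.8,.6,n=15)
E
```

```text
t 13.9 grasp [ 0.5959 -0.0481  0.1068] casX,Y [ 0.0599 -0.0027] th -0.23 down [-0.002  0.    -1.   ] F [0.6 0.3 0.7] gap 27.7 q [-0.19  0.6   1.75 -0.    0.79 -0.19]
[[0.67,-0.01,-0.27],[0,0.74,0],0.6],[[0.69,-0.01,-0.2],[0,0.74,0],0.6],[[0.71,-0.01,-0.13],[0,0.74,0],0.6],[[0.72,-0.01,-0.05],[0,0.74,0],0.6],[[0.72,-0.01,0.02],[0,0.74,0],0.6]
[[0.71,-0.01,0.09],[0,0.74,0],0.6],[[0.7,-0,0.17],[0,0.74,0],0.6],[[0.68,-0.01,0.24],[0,0.74,0],0.6],[[0.65,-0,0.31],[0,0.74,0],0.6],[[0.61,-0.01,0.37],[0,0.74,0],0.6]
[[0.57,-0,0.43],[0,0.73,0],0.6],[[0.52,-0.01,0.49],[0,0.74,0],0.6],[[0.47,-0,0.54],[0,0.73,0],0.6],[[0.42,-0.01,0.58],[0,0.74,0.01],0.6],[[0.35,-0,0.62],[0,0.73,0],0.6]
```

{"op": "servo_tool", "data": {
  "motion": [
    [[0.67,0,-0.27],[0,0.74,0],0.6],
    [[0.69,0,-0.2],[0,0.74,0],0.6],
    [[0.7,0,-0.13],[0,0.74,0],0.6],
    [[0.72,0,-0.05],[0,0.74,0],0.6],
    [[0.72,0,0.02],[0,0.74,0],0.6]
  ]
}}

```text
clock: 14.4
position: [0.555, -0.1487, 0.2781]
eef_rot: [-0.913, 1.584, -1.584]
wrist_force: [0.4, 0.1, -0.4]
finger_gap: 0.401
```

{"op": "servo_tool", "data": {
  "motion": [
    [[0.71,0,0.09],[0,0.74,0],0.6],
    [[0.7,0,0.17],[0,0.74,0],0.6],
    [[0.68,0,0.24],[0,0.74,0],0.6],
    [[0.65,0,0.3],[0,0.74,0],0.6],
    [[0.6,0,0.37],[0,0.74,0],0.6]
  ]
}}

```text
clock: 14.9
position: [0.5141, -0.248, 0.2781]
eef_rot: [-0.521, 1.923, -1.923]
wrist_force: [0.3, 0.2, 0.1]
finger_gap: 0.398
```

{"op": "servo_tool", "data": {
  "motion": [
    [[0.57,0,0.43],[0,0.74,0],0.6],
    [[0.52,0,0.49],[0,0.74,0],0.6],
    [[0.47,0,0.54],[0,0.74,0],0.6],
    [[0.42,0,0.58],[0,0.74,0],0.6],
    [[0.35,0,0.62],[0,0.74,0],0.6]
  ]
}}

```text
clock: 15.4
position: [0.4731, -0.347, 0.278]
eef_rot: [-0.014, 2.215, -2.215]
wrist_force: [0.2, -0.4, 0.0]
finger_gap: 0.401
```

```bash
python3 - <<'E'
from h import *
f=shot("top","t7",205,445,140,280,3); rods(f,(190,269),(357,436))
shot("side","s7",230,400,130,300,4)
plan(.4737,-.3471,.06,-88.8,.6)
E
```

```text
n 96 mid [ 0.5475 -0.4529] len 0.0536 w 0.0116 ang -0.06 bbox [426 190   5  22]
t 15.5 grasp [ 0.4728 -0.3482  0.1067] casX,Y [-0.061  -0.3036] th -89.29 down [ 0.    -0.001 -1.   ] F [-0.1 -0.2 -0.3] gap 37.7 q [-0.75  0.59  1.78 -0.    0.77  0.81]
[[-0.02,0.78,-0.02],[-0,-0.03,-0],0.6],[[-0.01,0.78,-0.01],[-0,-0.03,-0],0.6]
```

View pics/t7.png

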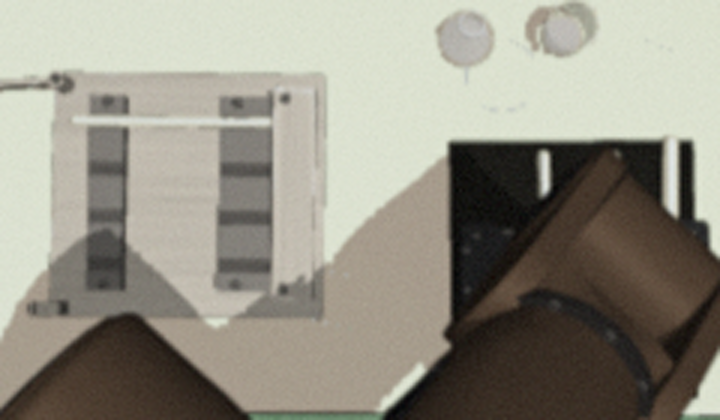

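View pics/s7.png

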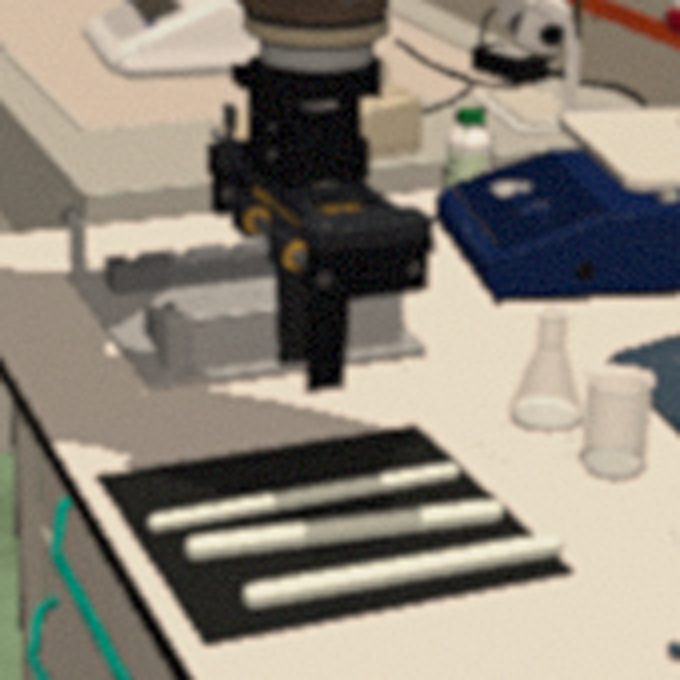

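Rod A lies in groove 3 (top crop, row 120, columns 75-270) and the other three rods are still where they were. Next I descend on rod B.

{"op": "servo_tool", "data": {
  "motion": [
    [[0,0.8,0],[0,-0.05,0],0.6],
    [[0,0.8,-0.02],[0,0,0],0.6],
    [[0,0.7,-0.02],[0,0,0],0.6],
    [[0,0.3,0],[0,0,0],0.6],
    [[0,0,0],[0,0,0],0.6]
  ]
}}

```text
clock: 16.0
position: [0.4737, -0.3443, 0.1992]
eef_rot: [-0.03, 2.211, -2.208]
wrist_force: [-0.2, -0.5, 1.0]
finger_gap: 0.398
```

```bash
python3 - <<'E'
from h import *
plan(.4737,-.3471,.0225,-88.8,.6)
E
```

```text
t 16.0 grasp [ 0.4735 -0.3441  0.0279] casX,Y [-0.0603 -0.2995] th -88.53 down [-0.001  0.001 -1.   ] F [-0.2 -0.5  1. ] gap 37.8 q [-0.74  0.71  1.82  0.    0.61  0.8 ]
[[0,0.18,0.09],[0.01,0.03,0.01],0.6]
```

{"op": "servo_tool", "data": {
  "motion": [
    [[0,0.18,0.05],[0,0,0],0.6],
    [[0,0,0],[0,0,0],0.6],
    [[0,0,0],[0,0,0],0.6]
  ]
}}

```text
clock: 16.3
position: [0.4738, -0.3462, 0.1953]
eef_rot: [-0.026, 2.208, -2.209]
wrist_force: [-0.7, -0.5, -0.6]
finger_gap: 0.399
```

```bash
python3 - <<'E'
from h import *
st()
E
```

```text
t 16.3 grasp [ 0.474  -0.3463  0.024 ] casX,Y [-0.0598 -0.3018] th -88.6 down [ 0.001 -0.001 -1.   ] F [-0.7 -0.5 -0.6] gap 37.9 q [-0.74  0.72  1.82  0.    0.6   0.8 ]
```

{"op": "servo_tool", "data": {
  "motion": [
    [[0,0.05,0],[0,0,0],1],
    [[0,0,0],[0,0,0],1],
    [[0,0,0],[0,0,0],1],
    [[0,0,0],[0,0,0],1],
    [[0,0,0],[0,0,0],1]
  ]
}}

```text
clock: 16.8
position: [0.4738, -0.3462, 0.1934]
eef_rot: [-0.026, 2.209, -2.209]
wrist_force: [-0.0, -0.1, 3.9]
finger_gap: 0.093
```

{"op": "servo_tool", "data": {
  "motion": [
    [[0,0,0],[0,0,0],1],
    [[0,-0.3,0],[0,0,0],1],
    [[0,-0.7,0],[0,0,0],1],
    [[0,-1,0],[0,0,0],1],
    [[0,-1,0],[0,0,0],1]
  ]
}}

```text
clock: 17.3
position: [0.4736, -0.346, 0.2843]
eef_rot: [-0.028, 2.211, -2.209]
wrist_force: [0.5, 0.1, 0.1]
finger_gap: 0.091
```

```bash
python3 - <<'E'
from h import *
shot("side","s8",230,400,130,300,4)
p=c2w(.02,.040); plan(p[0],p[1],.125,-.4,1,n=15)
E
```

```text
t 17.35 grasp [ 0.4749 -0.3471  0.1178] casX,Y [-0.0589 -0.3025] th -88.6 down [ 0.004 -0.004 -1.   ] F [ 1.5 -1.1  4.2] gap 8.7 q [-0.74  0.58  1.77  0.    0.79  0.8 ]
[[-0.2,-0.02,-0.75],[-0,-0.73,-0],1],[[-0.28,-0.02,-0.73],[-0,-0.74,0],1],[[-0.35,-0.02,-0.7],[-0,-0.73,0],1],[[-0.42,-0.02,-0.66],[-0,-0.74,0],1],[[-0.48,-0.02,-0.61],[-0,-0.73,0],1]
[[-0.55,-0.02,-0.56],[-0,-0.74,0],1],[[-0.6,-0.02,-0.5],[-0,-0.73,0],1],[[-0.65,-0.02,-0.44],[-0,-0.74,0],1],[[-0.69,-0.02,-0.37],[-0.01,-0.73,0],1],[[-0.72,-0.01,-0.29],[-0,-0.74,0],1]
[[-0.75,-0.02,-0.22],[-0.01,-0.73,0],1],[[-0.76,-0.01,-0.14],[-0,-0.74,0],1],[[-0.78,-0.02,-0.06],[-0,-0.73,0],1],[[-0.78,-0.01,0.02],[-0.01,-0.74,0.01],1],[[-0.77,-0.02,0.1],[-0,-0.73,0],1]
```

View pics/s8.png

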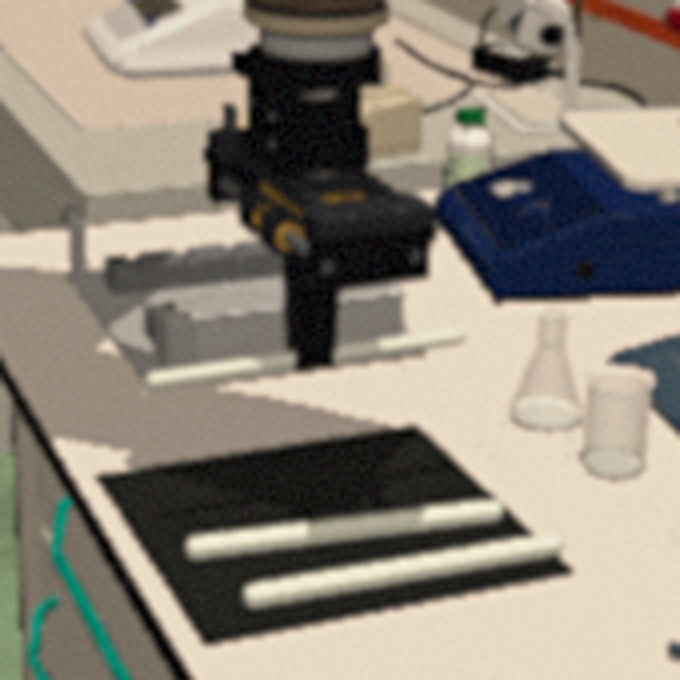

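Rod B is held at its middle.

{"op": "servo_tool", "data": {
  "motion": [
    [[-0.2,-0.1,-0.75],[0,-0.73,0],1],
    [[-0.28,-0.1,-0.73],[0,-0.73,0],1],
    [[-0.35,-0.1,-0.7],[0,-0.73,0],1],
    [[-0.42,0,-0.66],[0,-0.74,0],1],
    [[-0.48,0,-0.6],[0,-0.74,0],1]
  ]
}}

```text
clock: 17.85
position: [0.5013, -0.2317, 0.2926]
eef_rot: [-0.531, 1.916, -1.916]
wrist_force: [-0.7, 0.4, -0.1]
finger_gap: 0.093
```

{"op": "servo_tool", "data": {
  "motion": [
    [[-0.55,0,-0.56],[0,-0.74,0],1],
    [[-0.6,0,-0.5],[0,-0.73,0],1],
    [[-0.65,0,-0.44],[0,-0.74,0],1],
    [[-0.69,0,-0.37],[0,-0.73,0],1],
    [[-0.72,0,-0.3],[0,-0.74,0],1]
  ]
}}

```text
clock: 18.35
position: [0.5286, -0.1175, 0.2925]
eef_rot: [-0.919, 1.578, -1.578]
wrist_force: [0.3, 1.1, -0.2]
finger_gap: 0.088
```

{"op": "servo_tool", "data": {
  "motion": [
    [[-0.75,0,-0.22],[0,-0.73,0],1],
    [[-0.76,0,-0.14],[0,-0.74,0],1],
    [[-0.78,0,-0.06],[0,-0.73,0],1],
    [[-0.78,0,0.02],[0,-0.74,0],1],
    [[-0.77,0,0.1],[0,-0.73,0],1]
  ]
}}

```text
clock: 18.85
position: [0.556, -0.004, 0.2925]
eef_rot: [-1.207, 1.212, -1.212]
wrist_force: [-0.0, -1.2, -0.6]
finger_gap: 0.088
```

{"op": "servo_tool", "data": {
  "motion": [
    [[0,0,0],[0,0,0],1],
    [[0,0,0],[0,0,0],1]
  ]
}}

```text
clock: 19.05
position: [0.5558, -0.0048, 0.2923]
eef_rot: [-1.205, 1.216, -1.216]
wrist_force: [-0.3, -0.2, -0.7]
finger_gap: 0.09
```

```bash
python3 - <<'E'
from h import *
p=c2w(.0205,.040); plan(p[0],p[1],.054,-.4,1)
E
```

```text
t 19.05 grasp [ 0.5558 -0.0049  0.121 ] casX,Y [0.0195 0.0403] th -0.49 down [-0. -0. -1.] F [-0.3 -0.2 -0.7] gap 8.5 q [-0.13  0.54  1.84 -0.    0.76 -0.12]
[[0,0.74,0.01],[0,-0,0],1],[[0,0.75,0.01],[0,-0.01,0],1],[[0.01,0.74,0.01],[0,-0,0],1]
```

{"op": "servo_tool", "data": {
  "motion": [
    [[0,0.74,0.02],[0,0,0],1],
    [[0,0.74,0.02],[0,0,0],1],
    [[0,0.74,0],[0,0,0],1],
    [[0,0,0],[0,0,0],1],
    [[0,0,0],[0,0,0],1]
  ]
}}

```text
clock: 19.55
position: [0.5572, -0.0057, 0.2259]
eef_rot: [-1.205, 1.217, -1.216]
wrist_force: [0.7, -0.2, -0.9]
finger_gap: 0.091
```

```bash
python3 - <<'E'
from h import *
st(); f=shot("top","t9",205,325,140,255,6)
E
```

```text
t 19.55 grasp [ 0.5571 -0.0057  0.0546] casX,Y [0.0208 0.0394] th -0.56 down [-0.001  0.    -1.   ] F [ 0.7 -0.2 -0.9] gap 8.6 q [-0.13  0.64  1.88  0.    0.62 -0.12]
```

View pics/t9.png

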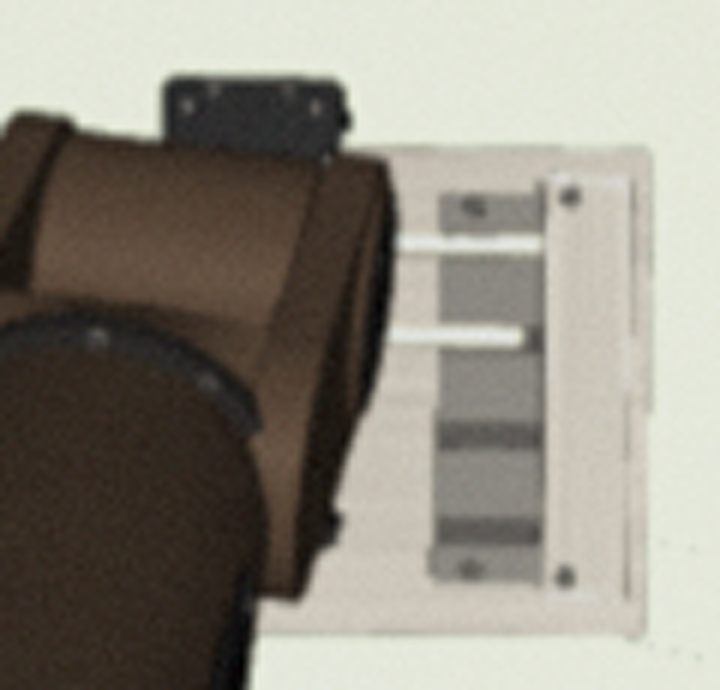

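Rod B is over groove 2 (tip at crop (520, 336), stripe at row 339). I'll shift it 1 mm and lower it.

{"op": "servo_tool", "data": {
  "motion": [
    [[0,0.13,-0.03],[0,0,0],1],
    [[0,0.12,0],[0,0,0],1],
    [[0,0,0],[0,0,0],1],
    [[0,0,0],[0,0,0],1]
  ]
}}

```text
clock: 20.0
position: [0.5562, -0.005, 0.2184]
eef_rot: [-1.205, 1.215, -1.215]
wrist_force: [-1.0, -1.7, 3.8]
finger_gap: 0.09
```

```bash
python3 - <<'E'
from h import *
st()
E
```

```text
t 20.0 grasp [ 0.5563 -0.005   0.0471] casX,Y [0.02   0.0401] th -0.45 down [ 0. -0. -1.] F [-1.  -1.7  3.8] gap 8.5 q [-0.13  0.65  1.89 -0.    0.6  -0.12]
```

{"op": "servo_tool", "data": {
  "motion": [
    [[0.3,0,0],[0,0,0],1],
    [[0.4,0,0],[0,0,0],1],
    [[0.3,0,0],[0,0,0],1],
    [[0.1,0,0],[0,0,0],1],
    [[0,0,0],[0,0,0],1]
  ]
}}

```text
clock: 20.5
position: [0.5559, -0.0389, 0.2181]
eef_rot: [-1.206, 1.216, -1.216]
wrist_force: [-3.8, -3.9, 4.2]
finger_gap: 0.088
```

{"op": "servo_tool", "data": {
  "motion": [
    [[0.1,0,0],[0,0,0],1],
    [[0,0,0],[0,0,0],1]
  ]
}}

```text
clock: 20.7
position: [0.5558, -0.0411, 0.2181]
eef_rot: [-1.206, 1.215, -1.215]
wrist_force: [-3.9, -1.6, 4.5]
finger_gap: 0.088
```

{"op": "servo_tool", "data": {
  "motion": [
    [[0.1,0,0],[0,0,0],1],
    [[0,0,0],[0,0,0],1]
  ]
}}

```text
clock: 20.9
position: [0.5558, -0.0438, 0.2181]
eef_rot: [-1.206, 1.215, -1.214]
wrist_force: [-5.0, 1.6, 4.2]
finger_gap: 0.09
```

{"op": "servo_tool", "data": {
  "motion": [
    [[0.1,0,0],[0,0,0],1],
    [[0,0,0],[0,0,0],1]
  ]
}}

```text
clock: 21.1
position: [0.5558, -0.0459, 0.2181]
eef_rot: [-1.205, 1.216, -1.214]
wrist_force: [-2.5, 13.3, 5.5]
finger_gap: 0.09
```

{"op": "servo_tool", "data": {
  "motion": [
    [[0.06,0,0],[0,0,0],1],
    [[0,0,0],[0,0,0],1]
  ]
}}

```text
clock: 21.3
position: [0.5558, -0.0468, 0.2181]
eef_rot: [-1.204, 1.217, -1.213]
wrist_force: [-1.7, 21.2, 5.9]
finger_gap: 0.091
```

The force rose to 21 N, so rod B is home. I'll release it and go to rod C.

{"op": "servo_tool", "data": {
  "motion": [
    [[0,0,0],[0,0,0],0.72],
    [[0,0,0],[0,0,0],0.72],
    [[0,0,0],[0,0,0],0.72],
    [[0,-1,0],[0,0,0],0.72],
    [[0,-1,0],[0,0,0],0.72]
  ]
}}

```text
clock: 21.8
position: [0.556, -0.0491, 0.2782]
eef_rot: [-1.206, 1.216, -1.214]
wrist_force: [0.1, -0.0, 0.5]
finger_gap: 0.28
```

```bash
python3 - <<'E'
from h import *
f=shot("top","t10",205,445,140,280,3); rods(f,(190,269),(357,436))
plan(.479,-.3962,.107,-95,.6,n=16)
E
```

```text
n 339 mid [ 0.48   -0.3962] len 0.1888 w 0.0117 ang -5.01 bbox [402 190  10  75]
n 334 mid [ 0.4867 -0.4514] len 0.1754 w 0.0124 ang -0.99 bbox [426 190   5  70]
t 21.85 grasp [ 0.5577 -0.0493  0.1118] casX,Y [ 0.0217 -0.0042] th -0.46 down [ 0.005 -0.001 -1.   ] F [ 2.2 -0.5  4.1] gap 26.7 q [-0.21  0.55  1.84 -0.    0.74 -0.2 ]
[[0.72,0.01,-0.16],[-0,0.74,-0],0.6],[[0.74,0.01,-0.08],[-0,0.74,-0],0.6],[[0.74,0.01,-0],[-0,0.74,-0],0.6],[[0.74,0.01,0.07],[-0,0.74,-0],0.6],[[0.73,0.01,0.15],[-0,0.74,-0],0.6]
[[0.71,0.01,0.22],[-0,0.74,-0],0.6],[[0.68,0.01,0.29],[-0,0.74,-0],0.6],[[0.65,0.01,0.36],[-0,0.74,-0],0.6],[[0.6,0.01,0.43],[-0,0.74,-0],0.6],[[0.56,0.01,0.49],[-0,0.74,-0],0.6]
[[0.5,0.01,0.54],[-0,0.74,-0.01],0.6],[[0.45,0.01,0.59],[-0,0.74,-0.01],0.6],[[0.38,0.01,0.63],[-0,0.73,-0],0.6],[[0.32,0.01,0.67],[-0.01,0.74,-0.01],0.6],[[0.24,0.01,0.7],[-0,0.73,-0],0.6]
[[0.17,0.01,0.72],[-0.01,0.74,-0.01],0.6]
```

View pics/t10.png

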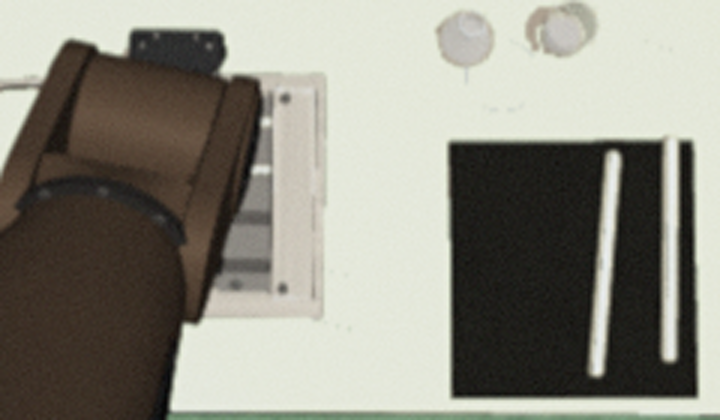

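{"op": "servo_tool", "data": {
  "motion": [
    [[0.72,0,-0.16],[0,0.74,0],0.6],
    [[0.74,0,-0.08],[0,0.74,0],0.6],
    [[0.74,0,0],[0,0.74,0],0.6],
    [[0.74,0,0.07],[0,0.74,0],0.6],
    [[0.73,0,0.15],[0,0.74,0],0.6]
  ]
}}

```text
clock: 22.35
position: [0.5314, -0.1585, 0.278]
eef_rot: [-0.91, 1.586, -1.588]
wrist_force: [1.3, -0.1, -0.3]
finger_gap: 0.404
```

{"op": "servo_tool", "data": {
  "motion": [
    [[0.7,0,0.22],[0,0.74,0],0.6],
    [[0.68,0,0.3],[0,0.74,0],0.6],
    [[0.65,0,0.36],[0,0.74,0],0.6],
    [[0.6,0,0.43],[0,0.74,0],0.6],
    [[0.56,0,0.5],[0,0.74,0],0.6]
  ]
}}

```text
clock: 22.85
position: [0.5075, -0.2673, 0.278]
eef_rot: [-0.517, 1.925, -1.926]
wrist_force: [0.5, 0.1, 0.1]
finger_gap: 0.397
```

{"op": "servo_tool", "data": {
  "motion": [
    [[0.5,0,0.54],[0,0.74,0],0.6],
    [[0.45,0,0.6],[0,0.74,0],0.6],
    [[0.38,0,0.63],[0,0.74,0],0.6],
    [[0.32,0,0.67],[0,0.74,0],0.6],
    [[0.24,0,0.7],[0,0.74,0],0.6]
  ]
}}

```text
clock: 23.35
position: [0.4833, -0.3758, 0.2779]
eef_rot: [-0.009, 2.217, -2.217]
wrist_force: [-0.2, 0.5, 0.4]
finger_gap: 0.398
```

{"op": "servo_tool", "data": {
  "motion": [
    [[0.17,0,0.72],[0,0.74,0],0.6],
    [[0,0.5,0],[0,0,0],0.6],
    [[0,0.5,0],[0,0,0],0.6],
    [[0,0,0],[0,0,0],0.6]
  ]
}}

```text
clock: 23.75
position: [0.4786, -0.3952, 0.2453]
eef_rot: [-0.092, -2.178, 2.171]
wrist_force: [0.2, -0.0, 0.4]
finger_gap: 0.401
```

```bash
python3 - <<'E'
from h import *
plan(.4795,-.3962,.0235,-95,.6)
E
```

```text
t 23.75 grasp [ 0.478  -0.3946  0.074 ] casX,Y [-0.0554 -0.35  ] th -95.05 down [-0.003  0.003 -1.   ] F [ 0.2 -0.   0.4] gap 38.1 q [-0.8   0.67  1.71  0.    0.76  0.86]
[[-0.02,0.84,0.02],[0.01,-0,0.01],0.6],[[-0.02,0.84,0.02],[0.01,-0.01,0.01],0.6]
```

{"op": "servo_tool", "data": {
  "motion": [
    [[0,0.8,0.03],[0,0,0],0.6],
    [[0,0.8,0.02],[0,0,0],0.6],
    [[0,0,0],[0,0,0],0.6],
    [[0,0,0],[0,0,0],0.6]
  ]
}}

```text
clock: 24.15
position: [0.4791, -0.3972, 0.2002]
eef_rot: [-0.096, -2.176, 2.175]
wrist_force: [-0.8, 0.0, 0.4]
finger_gap: 0.4
```

```bash
python3 - <<'E'
from h import *
plan(.4795,-.3962,.0225,-95,.6)
E
```

```text
t 24.15 grasp [ 0.479  -0.3971  0.0289] casX,Y [-0.0544 -0.3525] th -95.09 down [-0.001  0.001 -1.   ] F [-0.8  0.   0.4] gap 38.0 q [-0.8   0.74  1.73  0.    0.68  0.86]
[[-0.01,0.21,-0.03],[0,-0.01,0],0.6]
```

{"op": "servo_tool", "data": {
  "motion": [
    [[0,0.21,0],[0,0,0],0.6],
    [[0,0,0],[0,0,0],0.6],
    [[0,0,0],[0,0,0],1],
    [[0,0,0],[0,0,0],1],
    [[0,0,0],[0,0,0],1]
  ]
}}

```text
clock: 24.65
position: [0.4787, -0.3978, 0.1941]
eef_rot: [-0.099, -2.175, 2.176]
wrist_force: [0.4, -0.5, 0.3]
finger_gap: 0.206
```

{"op": "servo_tool", "data": {
  "motion": [
    [[0,0,0],[0,0,0],1],
    [[0,0,0],[0,0,0],1],
    [[0,0,0],[0,0,0],1]
  ]
}}

```text
clock: 24.95
position: [0.4787, -0.3977, 0.194]
eef_rot: [-0.098, -2.175, 2.175]
wrist_force: [-1.0, 0.8, 2.4]
finger_gap: 0.122
```

```bash
python3 - <<'E'
from h import *
st()
E
```

```text
t 24.95 grasp [ 0.4787 -0.3977  0.0227] casX,Y [-0.0547 -0.3531] th -95.17 down [ 0.  0. -1.] F [-1.   0.8  2.4] gap 11.6 q [-0.8   0.75  1.73  0.    0.66  0.86]
```

{"op": "servo_tool", "data": {
  "motion": [
    [[0,-0.3,0],[0,0,0],1],
    [[0,-0.7,0],[0,0,0],1],
    [[0,-1,0],[0,0,0],1],
    [[0,-1,0],[0,0,0],1],
    [[0,0,0],[0,0,0],1]
  ],
  "grip_force": 25
}}

```text
clock: 25.45
position: [0.4792, -0.398, 0.2881]
eef_rot: [-0.103, -2.173, 2.182]
wrist_force: [-0.7, -0.8, -1.1]
finger_gap: 0.124
```

```bash
python3 - <<'E'
from h import *
shot("side","s11",230,400,130,300,4)
p=c2w(-.0195,.036); plan(p[0],p[1],.125,-.4,1,n=16)
E
```

```text
t 25.5 grasp [ 0.4793 -0.3982  0.1148] casX,Y [-0.0541 -0.3536] th -95.16 down [ 0.003 -0.003 -1.   ] F [ 0.6  0.2 -1. ] gap 11.4 q [-0.8   0.62  1.68  0.    0.84  0.86]
[[-0.01,-0.02,-0.81],[-0,-0.74,-0],1],[[-0.09,-0.02,-0.81],[-0,-0.74,-0],1],[[-0.17,-0.02,-0.8],[-0,-0.74,0],1],[[-0.25,-0.02,-0.77],[-0,-0.74,0],1],[[-0.33,-0.02,-0.74],[-0,-0.74,0],1]
[[-0.41,-0.02,-0.71],[-0,-0.74,0],1],[[-0.48,-0.03,-0.66],[-0,-0.74,0],1],[[-0.54,-0.02,-0.61],[-0,-0.74,0],1],[[-0.6,-0.03,-0.55],[-0,-0.74,0],1],[[-0.66,-0.02,-0.48],[-0,-0.74,0],1]
[[-0.7,-0.03,-0.41],[-0,-0.74,0],1],[[-0.74,-0.02,-0.34],[-0,-0.74,0],1],[[-0.77,-0.03,-0.26],[-0.01,-0.74,0],1],[[-0.8,-0.02,-0.17],[-0,-0.74,0],1],[[-0.81,-0.03,-0.09],[-0.01,-0.74,0.01],1]
[[-0.81,-0.02,-0.02],[-0,-0.75,0],1]
```

View pics/s11.png

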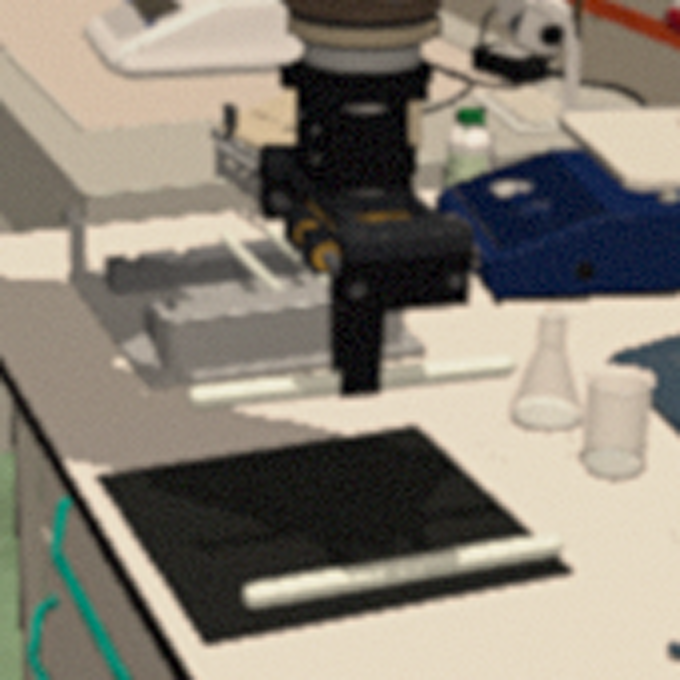

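Rod C is held at its middle.

{"op": "servo_tool", "data": {
  "motion": [
    [[0,-0.2,-0.81],[0,-0.74,0],1],
    [[-0.09,-0.1,-0.81],[0,-0.74,0],1],
    [[-0.17,-0.1,-0.8],[0,-0.74,0],1],
    [[-0.25,0,-0.77],[0,-0.74,0],1],
    [[-0.33,0,-0.74],[0,-0.74,0],1]
  ]
}}

```text
clock: 26.0
position: [0.49, -0.2753, 0.2951]
eef_rot: [-0.435, 1.985, -1.983]
wrist_force: [0.3, -0.1, 0.3]
finger_gap: 0.119
```

{"op": "servo_tool", "data": {
  "motion": [
    [[-0.41,0,-0.7],[0,-0.74,0],1],
    [[-0.48,0,-0.66],[0,-0.74,0],1],
    [[-0.54,0,-0.6],[0,-0.74,0],1],
    [[-0.6,0,-0.55],[0,-0.74,0],1],
    [[-0.66,0,-0.48],[0,-0.74,0],1]
  ]
}}

```text
clock: 26.5
position: [0.5021, -0.154, 0.295]
eef_rot: [-0.848, 1.653, -1.651]
wrist_force: [-0.5, 0.6, -0.2]
finger_gap: 0.122
```

{"op": "servo_tool", "data": {
  "motion": [
    [[-0.7,0,-0.4],[0,-0.74,0],1],
    [[-0.74,0,-0.34],[0,-0.74,0],1],
    [[-0.77,0,-0.26],[0,-0.74,0],1],
    [[-0.8,0,-0.17],[0,-0.74,0],1],
    [[-0.8,0,-0.1],[0,-0.74,0],1]
  ]
}}

```text
clock: 27.0
position: [0.5142, -0.0329, 0.2951]
eef_rot: [-1.158, 1.289, -1.287]
wrist_force: [-0.4, -0.3, -0.3]
finger_gap: 0.123
```

{"op": "servo_tool", "data": {
  "motion": [
    [[-0.8,0,0],[0,-0.74,0],1],
    [[0,0,0],[0,0,0],1],
    [[0,0,0],[0,0,0],1]
  ]
}}

```text
clock: 27.3
position: [0.5169, -0.0099, 0.2953]
eef_rot: [-1.206, 1.216, -1.215]
wrist_force: [-0.2, 0.4, -0.1]
finger_gap: 0.12
```

```bash
python3 - <<'E'
from h import *
p=c2w(-.020,.036); plan(p[0],p[1],.058,-.4,1)
E
```

```text
t 27.3 grasp [ 0.5167 -0.0099  0.124 ] casX,Y [-0.0196  0.035 ] th -0.48 down [-0.001  0.    -1.   ] F [-0.2  0.4 -0.1] gap 11.4 q [-0.15  0.49  1.94 -0.    0.72 -0.14]
[[-0.01,0.73,-0.01],[0,-0,-0],1],[[-0.01,0.73,-0],[0,-0,-0],1],[[-0.01,0.74,-0.01],[0.01,-0.01,-0],1]
```

{"op": "servo_tool", "data": {
  "motion": [
    [[0,0.74,0],[0,0,0],1],
    [[0,0.74,-0.01],[0,0,0],1],
    [[0,0.74,0],[0,0,0],1],
    [[0,0,0],[0,0,0],1],
    [[0,0,0],[0,0,0],1]
  ]
}}

```text
clock: 27.8
position: [0.5168, -0.0108, 0.2293]
eef_rot: [-1.205, 1.217, -1.216]
wrist_force: [-0.6, -0.3, -0.3]
finger_gap: 0.125
```

```bash
python3 - <<'E'
from h import *
st(); f=shot("top","t12",205,325,140,255,6)
E
```

```text
t 27.8 grasp [ 0.5166 -0.0107  0.058 ] casX,Y [-0.0196  0.0341] th -0.55 down [-0.001  0.    -1.   ] F [-0.6 -0.3 -0.3] gap 11.9 q [-0.15  0.6   1.98  0.    0.56 -0.14]
```

View pics/t12.png

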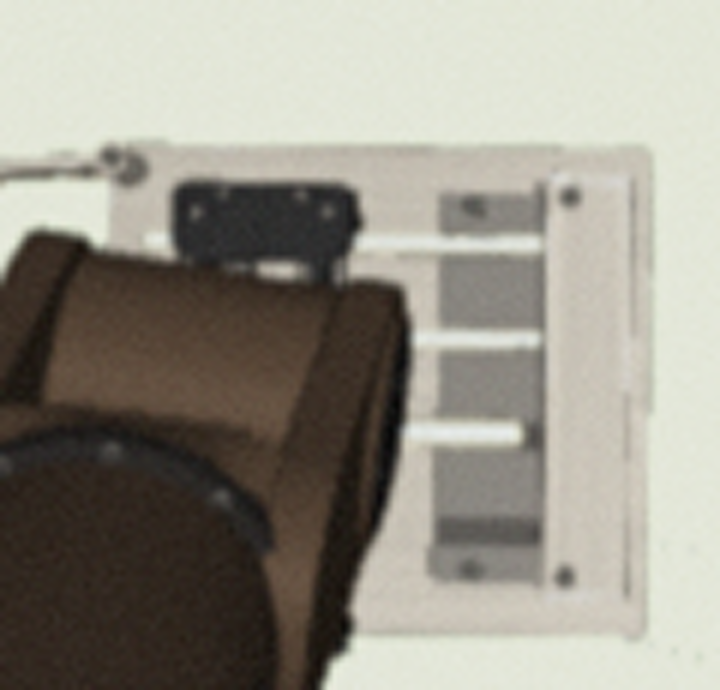

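Rod C is aligned with groove 1 (tip at crop (522, 433), stripe at row 435). I'll lower it.

{"op": "servo_tool", "data": {
  "motion": [
    [[0,0.16,-0.01],[0,0,0],1],
    [[0,0.16,0],[0,0,0],1],
    [[0,0,0],[0,0,0],1],
    [[0,0,0],[0,0,0],1]
  ]
}}

```text
clock: 28.25
position: [0.5163, -0.0101, 0.2197]
eef_rot: [-1.205, 1.215, -1.215]
wrist_force: [-0.6, -1.4, 0.4]
finger_gap: 0.128
```

```bash
python3 - <<'E'
from h import *
st()
E
```

```text
t 28.25 grasp [ 0.5163 -0.01    0.0484] casX,Y [-0.0199  0.0348] th -0.45 down [ 0.  0. -1.] F [-0.6 -1.4  0.4] gap 12.2 q [-0.15  0.61  1.99  0.    0.54 -0.14]
```

{"op": "servo_tool", "data": {
  "motion": [
    [[0,0.03,0],[0,0,0],1],
    [[0,0,0],[0,0,0],1]
  ]
}}

```text
clock: 28.45
position: [0.5163, -0.01, 0.2196]
eef_rot: [-1.205, 1.214, -1.215]
wrist_force: [-3.5, -0.5, 13.2]
finger_gap: 0.12
```

{"op": "servo_tool", "data": {
  "motion": [
    [[0.3,0,0],[0,0,0],1],
    [[0.4,0,0],[0,0,0],1],
    [[0.3,0,0],[0,0,0],1],
    [[0.1,0,0],[0,0,0],1],
    [[0,0,0],[0,0,0],1]
  ]
}}

```text
clock: 28.95
position: [0.5158, -0.043, 0.2192]
eef_rot: [-1.205, 1.216, -1.214]
wrist_force: [-3.8, 0.3, 8.9]
finger_gap: 0.125
```

{"op": "servo_tool", "data": {
  "motion": [
    [[0.1,0,0],[0,0,0],1],
    [[0,0,0],[0,0,0],1]
  ]
}}

```text
clock: 29.15
position: [0.5158, -0.0457, 0.2192]
eef_rot: [-1.205, 1.216, -1.214]
wrist_force: [-3.3, 4.2, 9.4]
finger_gap: 0.123
```

{"op": "servo_tool", "data": {
  "motion": [
    [[0.1,0,0],[0,0,0],1],
    [[0,0,0],[0,0,0],1]
  ]
}}

```text
clock: 29.35
position: [0.5158, -0.0486, 0.2192]
eef_rot: [-1.205, 1.216, -1.214]
wrist_force: [-3.3, 5.3, 9.5]
finger_gap: 0.123
```

{"op": "servo_tool", "data": {
  "motion": [
    [[0.07,0,0],[0,0,0],1],
    [[0,0,0],[0,0,0],1]
  ]
}}

```text
clock: 29.55
position: [0.5158, -0.0502, 0.2192]
eef_rot: [-1.205, 1.216, -1.214]
wrist_force: [-2.9, 10.7, 9.5]
finger_gap: 0.118
```

{"op": "servo_tool", "data": {
  "motion": [
    [[0.07,0,0],[0,0,0],1],
    [[0,0,0],[0,0,0],1]
  ]
}}

```text
clock: 29.75
position: [0.5158, -0.0511, 0.2192]
eef_rot: [-1.204, 1.217, -1.213]
wrist_force: [-0.4, 26.9, 10.1]
finger_gap: 0.118
```

Rod C touches the stop (27 N), so I'll release it and move on to rod D.

{"op": "servo_tool", "data": {
  "motion": [
    [[0,0,0],[0,0,0],0.7],
    [[0,0,0],[0,0,0],0.7],
    [[0,0,0],[0,0,0],0.7],
    [[0,-1,0],[0,0,0],0.7],
    [[0,-1,0],[0,0,0],0.7]
  ]
}}

```text
clock: 30.25
position: [0.516, -0.0535, 0.2789]
eef_rot: [-1.206, 1.217, -1.214]
wrist_force: [0.5, -0.2, -0.3]
finger_gap: 0.295
```

```bash
python3 - <<'E'
from h import *
f=shot("top","t13",205,445,140,280,3); rods(f,(190,269),(357,436)); rods(f,(188,269),(357,436))
plan(.494,-.4519,.107,-91.3,.6,n=17)
E
```

```text
n 334 mid [ 0.4867 -0.4514] len 0.1754 w 0.0124 ang -0.99 bbox [426 190   5  70]
n 342 mid [ 0.4893 -0.4515] len 0.1805 w 0.0123 ang -1.03 bbox [426 188   5  72]
t 30.3 grasp [ 0.5174 -0.0537  0.1121] casX,Y [-0.0185 -0.0089] th -0.46 down [ 0.004 -0.001 -1.   ] F [ 2.4 -0.2  4.9] gap 28.9 q [-0.23  0.51  1.94  0.    0.69 -0.22]
[[0.78,0.01,-0.04],[-0,0.67,-0],0.6],[[0.78,0.01,0.04],[-0,0.67,-0],0.6],[[0.78,0.01,0.11],[-0,0.67,-0],0.6],[[0.76,0.01,0.18],[-0,0.67,-0],0.6],[[0.74,0.01,0.25],[-0,0.67,-0],0.6]
[[0.71,0.01,0.32],[-0,0.67,-0],0.6],[[0.68,0.01,0.38],[-0,0.67,-0],0.6],[[0.64,0.01,0.45],[-0,0.67,-0],0.6],[[0.6,0.01,0.5],[-0,0.67,-0],0.6],[[0.55,0.01,0.56],[-0,0.67,-0],0.6]
[[0.5,0.01,0.61],[-0,0.66,-0],0.6],[[0.44,0.01,0.65],[-0,0.67,-0],0.6],[[0.37,0.01,0.69],[-0,0.66,-0.01],0.6],[[0.31,0.01,0.72],[-0,0.67,-0],0.6],[[0.24,0.01,0.74],[-0,0.66,-0.01],0.6]
[[0.18,0.02,0.76],[-0.01,0.67,-0.01],0.6],[[0.1,0.01,0.78],[-0,0.66,-0],0.6]
```

View pics/t13.png

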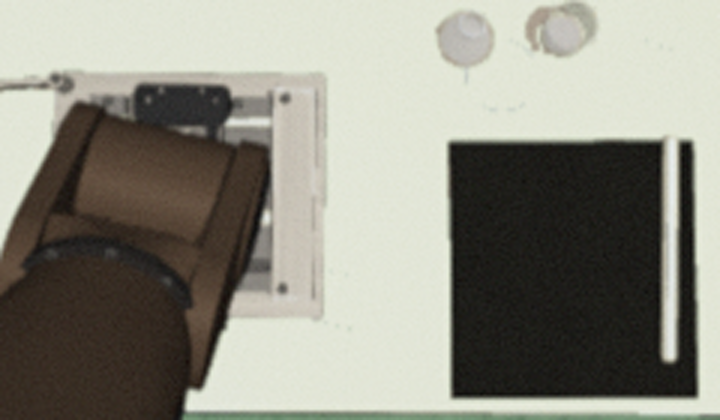

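{"op": "servo_tool", "data": {
  "motion": [
    [[0.78,0,-0.04],[0,0.67,0],0.6],
    [[0.78,0,0.04],[0,0.67,0],0.6],
    [[0.78,0,0.1],[0,0.67,0],0.6],
    [[0.76,0,0.18],[0,0.67,0],0.6],
    [[0.74,0,0.25],[0,0.67,0],0.6]
  ]
}}

```text
clock: 30.8
position: [0.5091, -0.1716, 0.2786]
eef_rot: [-0.943, 1.553, -1.553]
wrist_force: [0.2, 0.1, 0.1]
finger_gap: 0.4
```

{"op": "servo_tool", "data": {
  "motion": [
    [[0.71,0,0.32],[0,0.67,0],0.6],
    [[0.68,0,0.38],[0,0.67,0],0.6],
    [[0.64,0,0.45],[0,0.67,0],0.6],
    [[0.6,0,0.5],[0,0.67,0],0.6],
    [[0.55,0,0.56],[0,0.67,0],0.6]
  ]
}}

```text
clock: 31.3
position: [0.5025, -0.2886, 0.2785]
eef_rot: [-0.601, 1.865, -1.865]
wrist_force: [1.0, 0.7, -0.3]
finger_gap: 0.398
```

{"op": "servo_tool", "data": {
  "motion": [
    [[0.5,0,0.6],[0,0.67,0],0.6],
    [[0.44,0,0.65],[0,0.67,0],0.6],
    [[0.37,0,0.7],[0,0.67,0],0.6],
    [[0.3,0,0.72],[0,0.67,0],0.6],
    [[0.24,0,0.74],[0,0.67,0],0.6]
  ]
}}

```text
clock: 31.8
position: [0.4958, -0.4059, 0.2784]
eef_rot: [-0.167, 2.141, -2.14]
wrist_force: [-0.2, -0.1, 0.1]
finger_gap: 0.4
```

{"op": "servo_tool", "data": {
  "motion": [
    [[0.18,0,0.76],[0,0.67,0],0.6],
    [[0.1,0,0.78],[0,0.67,0],0.6],
    [[0,0.5,0],[0,0,0],0.6],
    [[0,0.5,0],[0,0,0],0.6],
    [[0,0,0],[0,0,0],0.6]
  ]
}}

```text
clock: 32.3
position: [0.4926, -0.4505, 0.2457]
eef_rot: [-0.025, -2.211, 2.203]
wrist_force: [0.8, 0.2, -0.2]
finger_gap: 0.403
```

```bash
python3 - <<'E'
from h import *
f=shot("top","t14",205,325,140,255,6);shot("side","s14",230,400,130,300,4)
plan(.494,-.4519,.0235,-91.3,.6)
E
```

```text
t 32.4 grasp [ 0.493  -0.4505  0.0767] casX,Y [-0.04   -0.4058] th -91.48 down [-0.001  0.001 -1.   ] F [ 0.4 -0.6 -1. ] gap 37.8 q [-0.84  0.72  1.58  0.    0.84  0.76]
[[-0.01,0.89,0.02],[0,-0.01,0],0.6],[[-0.02,0.88,0.02],[0.01,-0.01,0.01],0.6]
```

View pics/t14.png

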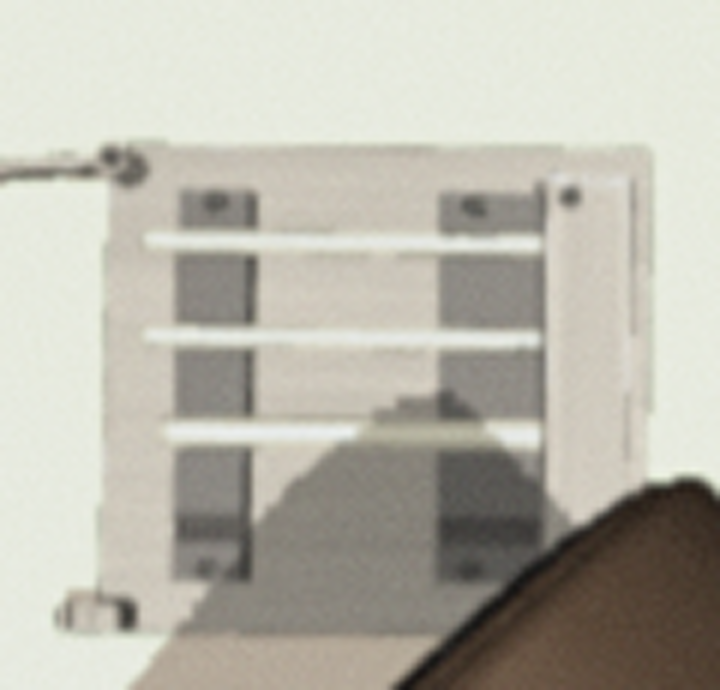

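View pics/s14.png

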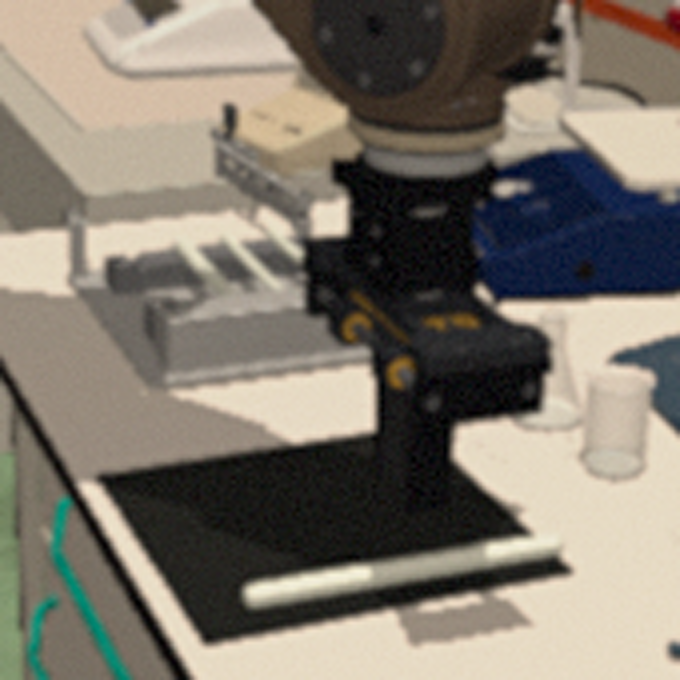

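Three rods lie in grooves 3, 2 and 1, with outer ends at crop columns 145, 145 and 165. Rod D has not moved.

{"op": "servo_tool", "data": {
  "motion": [
    [[0,0.85,0.02],[0,0,0],0.6],
    [[0,0.8,0],[0,0,0],0.6],
    [[0,0,0],[0,0,0],0.6],
    [[0,0,0],[0,0,0],0.6]
  ]
}}

```text
clock: 32.8
position: [0.4933, -0.4519, 0.1999]
eef_rot: [-0.029, -2.208, 2.208]
wrist_force: [-0.3, -0.9, -0.1]
finger_gap: 0.398
```

```bash
python3 - <<'E'
from h import *
plan(.494,-.4519,.0225,-91.3,.6)
E
```

```text
t 32.8 grasp [ 0.4934 -0.4519  0.0286] casX,Y [-0.0397 -0.4072] th -91.52 down [ 0.  0. -1.] F [-0.3 -0.9 -0.1] gap 37.8 q [-0.84  0.79  1.6   0.    0.75  0.76]
[[-0.02,0.2,-0],[0,-0.03,-0],0.6]
```

{"op": "servo_tool", "data": {
  "motion": [
    [[0,0.2,0],[0,0,0],0.6],
    [[0,0,0],[0,0,0],0.6],
    [[0,0,0],[0,0,0],1],
    [[0,0,0],[0,0,0],1],
    [[0,0,0],[0,0,0],1]
  ]
}}

```text
clock: 33.3
position: [0.493, -0.4522, 0.1935]
eef_rot: [-0.03, -2.208, 2.208]
wrist_force: [-0.3, -0.7, 0.2]
finger_gap: 0.204
```

{"op": "servo_tool", "data": {
  "motion": [
    [[0,0,0],[0,0,0],1],
    [[0,0,0],[0,0,0],1],
    [[0,0,0],[0,0,0],1]
  ]
}}

```text
clock: 33.6
position: [0.493, -0.4522, 0.1935]
eef_rot: [-0.03, -2.208, 2.208]
wrist_force: [-0.5, 0.3, 3.5]
finger_gap: 0.123
```

{"op": "servo_tool", "data": {
  "motion": [
    [[0,-0.3,0],[0,0,0],1],
    [[0,-0.7,0],[0,0,0],1],
    [[0,-1,0],[0,0,0],1],
    [[0,-1,0],[0,0,0],1],
    [[0,0,0],[0,0,0],1]
  ]
}}

```text
clock: 34.1
position: [0.4934, -0.4526, 0.2878]
eef_rot: [-0.035, -2.205, 2.215]
wrist_force: [-0.1, -0.5, -0.7]
finger_gap: 0.12
```

```bash
python3 - <<'E'
from h import *
shot("side","s15",230,400,130,300,4)
p=c2w(-.060,.036); plan(p[0],p[1],.125,-.4,1,n=17)
E
```

```text
t 34.15 grasp [ 0.4935 -0.4527  0.1142] casX,Y [-0.0395 -0.408 ] th -91.57 down [ 0.002 -0.003 -1.   ] F [-0.1  0.3 -0.2] gap 11.6 q [-0.84  0.68  1.56  0.    0.91  0.76]
[[0.06,-0.02,-0.87],[-0,-0.67,0],1],[[-0.02,-0.02,-0.87],[-0,-0.67,0],1],[[-0.11,-0.02,-0.86],[-0,-0.67,0],1],[[-0.19,-0.02,-0.85],[-0,-0.67,0],1],[[-0.26,-0.02,-0.83],[-0,-0.67,0],1]
[[-0.34,-0.03,-0.8],[-0,-0.67,0],1],[[-0.42,-0.02,-0.77],[-0,-0.67,0],1],[[-0.48,-0.03,-0.72],[-0,-0.67,0],1],[[-0.55,-0.02,-0.68],[-0,-0.67,0],1],[[-0.61,-0.03,-0.62],[-0,-0.67,0],1]
[[-0.67,-0.02,-0.56],[-0,-0.67,0],1],[[-0.71,-0.03,-0.5],[-0,-0.67,0],1],[[-0.76,-0.02,-0.43],[-0,-0.67,0],1],[[-0.8,-0.03,-0.35],[-0.01,-0.67,0],1],[[-0.82,-0.02,-0.28],[-0,-0.67,0],1]
[[-0.85,-0.02,-0.2],[-0.01,-0.67,0.01],1],[[-0.86,-0.03,-0.12],[-0,-0.68,0],1]
```

View pics/s15.png

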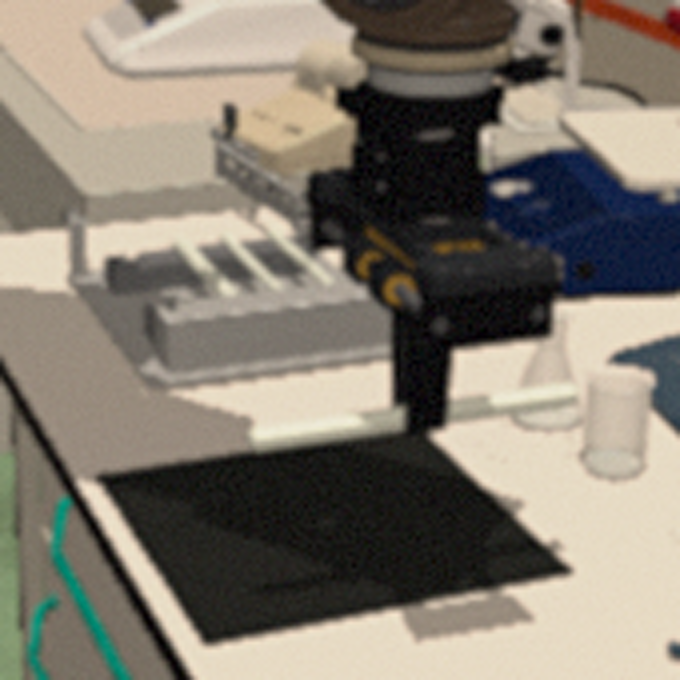

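Rod D is held at its middle.

{"op": "servo_tool", "data": {
  "motion": [
    [[0.06,-0.2,-0.87],[0,-0.67,0],1],
    [[0,-0.1,-0.87],[0,-0.67,0],1],
    [[-0.1,-0.1,-0.86],[0,-0.67,0],1],
    [[-0.19,0,-0.85],[0,-0.67,0],1],
    [[-0.26,0,-0.83],[0,-0.67,0],1]
  ]
}}

```text
clock: 34.65
position: [0.4867, -0.3207, 0.2944]
eef_rot: [-0.447, 1.977, -1.974]
wrist_force: [0.5, -0.1, 0.0]
finger_gap: 0.118
```

{"op": "servo_tool", "data": {
  "motion": [
    [[-0.34,0,-0.8],[0,-0.67,0],1],
    [[-0.42,0,-0.77],[0,-0.67,0],1],
    [[-0.48,0,-0.72],[0,-0.67,0],1],
    [[-0.55,0,-0.68],[0,-0.67,0],1],
    [[-0.6,0,-0.62],[0,-0.67,0],1]
  ]
}}

```text
clock: 35.15
position: [0.4815, -0.1904, 0.2944]
eef_rot: [-0.823, 1.677, -1.675]
wrist_force: [0.6, 0.8, -0.7]
finger_gap: 0.126
```

{"op": "servo_tool", "data": {
  "motion": [
    [[-0.67,0,-0.56],[0,-0.67,0],1],
    [[-0.71,0,-0.5],[0,-0.67,0],1],
    [[-0.76,0,-0.43],[0,-0.67,0],1],
    [[-0.8,0,-0.35],[0,-0.67,0],1],
    [[-0.82,0,-0.28],[0,-0.67,0],1]
  ]
}}

```text
clock: 35.65
position: [0.4765, -0.0599, 0.2945]
eef_rot: [-1.114, 1.35, -1.348]
wrist_force: [-0.2, -0.5, -0.7]
finger_gap: 0.12
```

{"op": "servo_tool", "data": {
  "motion": [
    [[-0.85,0,-0.2],[0,-0.67,0],1],
    [[-0.86,0,-0.12],[0,-0.67,0],1],
    [[0,0,0],[0,0,0],1],
    [[0,0,0],[0,0,0],1]
  ]
}}

```text
clock: 36.05
position: [0.4749, -0.0085, 0.2948]
eef_rot: [-1.206, 1.216, -1.215]
wrist_force: [-0.2, -1.0, -0.3]
finger_gap: 0.121
```

```bash
python3 - <<'E'
from h import *
p=c2w(-.060,.036); plan(p[0],p[1],.058,-.4,1)
E
```

```text
t 36.05 grasp [ 0.4748 -0.0085  0.1235] casX,Y [-0.0615  0.036 ] th -0.45 down [-0.001  0.    -1.   ] F [-0.2 -1.  -0.3] gap 11.5 q [-0.16  0.44  2.04 -0.    0.66 -0.15]
[[0,0.73,0.02],[0,-0,-0],1],[[0,0.73,0.01],[0,-0,-0],1],[[0,0.72,0.02],[0.01,-0.01,-0],1]
```

{"op": "servo_tool", "data": {
  "motion": [
    [[0,0.73,0.02],[0,0,0],1],
    [[0,0.73,0.02],[0,0,0],1],
    [[0,0.73,0.02],[0,0,0],1],
    [[0,0,0],[0,0,0],1],
    [[0,0,0],[0,0,0],1]
  ]
}}

```text
clock: 36.55
position: [0.4769, -0.0095, 0.2295]
eef_rot: [-1.205, 1.217, -1.216]
wrist_force: [0.5, -0.6, -1.3]
finger_gap: 0.124
```

```bash
python3 - <<'E'
from h import *
st(); f=shot("top","t16",205,325,140,255,6)
E
```

```text
t 36.55 grasp [ 0.4768 -0.0094  0.0582] casX,Y [-0.0595  0.0352] th -0.55 down [-0.001  0.    -1.   ] F [ 0.5 -0.6 -1.3] gap 11.8 q [-0.16  0.56  2.08  0.    0.5  -0.15]
```

View pics/t16.png

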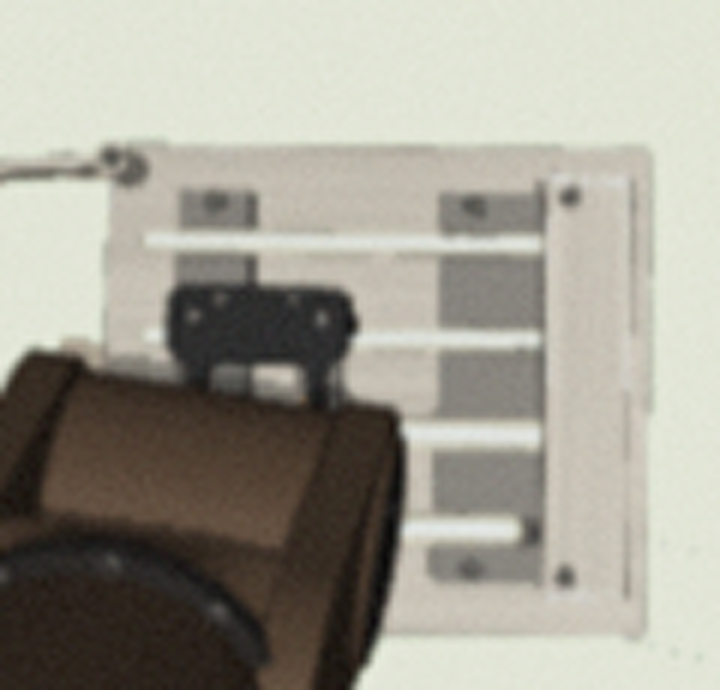

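Rod D is over groove 0 (tip at crop (520, 529), stripe at row 531). I'll lower it and slide it in.

{"op": "servo_tool", "data": {
  "motion": [
    [[0,0.17,-0.02],[0,0,0],1],
    [[0,0.17,0],[0,0,0],1],
    [[0,0,0],[0,0,0],1],
    [[0,0,0],[0,0,0],1]
  ]
}}

```text
clock: 37.0
position: [0.4762, -0.0087, 0.2194]
eef_rot: [-1.205, 1.215, -1.215]
wrist_force: [-0.4, -0.4, -0.4]
finger_gap: 0.122
```

```bash
python3 - <<'E'
from h import *
st()
E
```

```text
t 37.0 grasp [ 0.4763 -0.0087  0.0481] casX,Y [-0.06    0.0358] th -0.45 down [ 0.  0. -1.] F [-0.4 -0.4 -0.4] gap 11.6 q [-0.16  0.58  2.09  0.    0.47 -0.15]
```

{"op": "servo_tool", "data": {
  "motion": [
    [[0,0.04,0],[0,0,0],1],
    [[0,0,0],[0,0,0],1]
  ]
}}

```text
clock: 37.2
position: [0.4761, -0.0087, 0.2189]
eef_rot: [-1.205, 1.214, -1.215]
wrist_force: [-3.2, 0.8, 12.9]
finger_gap: 0.119
```

{"op": "servo_tool", "data": {
  "motion": [
    [[0.3,0,0],[0,0,0],1],
    [[0.4,0,0],[0,0,0],1],
    [[0.3,0,0],[0,0,0],1],
    [[0.1,0,0],[0,0,0],1],
    [[0,0,0],[0,0,0],1]
  ]
}}

```text
clock: 37.7
position: [0.4757, -0.0417, 0.2187]
eef_rot: [-1.205, 1.215, -1.215]
wrist_force: [-2.6, 0.8, 9.4]
finger_gap: 0.124
```

{"op": "servo_tool", "data": {
  "motion": [
    [[0.1,0,0],[0,0,0],1],
    [[0,0,0],[0,0,0],1]
  ]
}}

```text
clock: 37.9
position: [0.4757, -0.0444, 0.2187]
eef_rot: [-1.205, 1.215, -1.215]
wrist_force: [-2.8, 5.2, 10.6]
finger_gap: 0.118
```

{"op": "servo_tool", "data": {
  "motion": [
    [[0.1,0,0],[0,0,0],1],
    [[0,0,0],[0,0,0],1]
  ]
}}

```text
clock: 38.1
position: [0.4757, -0.0473, 0.2187]
eef_rot: [-1.205, 1.215, -1.214]
wrist_force: [-2.2, 6.7, 9.7]
finger_gap: 0.119
```

{"op": "servo_tool", "data": {
  "motion": [
    [[0.08,0,0],[0,0,0],1],
    [[0,0,0],[0,0,0],1]
  ]
}}

```text
clock: 38.3
position: [0.4757, -0.0491, 0.2187]
eef_rot: [-1.204, 1.216, -1.214]
wrist_force: [-0.2, 15.3, 10.5]
finger_gap: 0.119
```

{"op": "servo_tool", "data": {
  "motion": [
    [[0.07,0,0],[0,0,0],1],
    [[0,0,0],[0,0,0],1]
  ]
}}

```text
clock: 38.5
position: [0.4757, -0.0505, 0.2186]
eef_rot: [-1.204, 1.216, -1.214]
wrist_force: [2.9, 24.5, 9.7]
finger_gap: 0.121
```

Rod D is home (24 N). I'll release it, rise and look.

{"op": "servo_tool", "data": {
  "motion": [
    [[0,0,0],[0,0,0],0.7],
    [[0,0,0],[0,0,0],0.7],
    [[0,0,0],[0,0,0],0.7],
    [[0,-1,0],[0,0,0],0.7],
    [[0,-1,0],[0,0,0],0.7]
  ]
}}

```text
clock: 39.0
position: [0.4758, -0.0525, 0.2783]
eef_rot: [-1.206, 1.217, -1.214]
wrist_force: [0.2, 0.4, 0.6]
finger_gap: 0.299
```

{"op": "servo_tool", "data": {
  "motion": [
    [[0.9,-0.5,0],[0,0,0],0.7],
    [[0.9,-0.5,0],[0,0,0],0.7],
    [[0.9,-0.5,0],[0,0,0],0.7],
    [[0.9,-0.3,0],[0,0,0],0.7],
    [[0.9,0,0],[0,0,0],0.7]
  ]
}}

```text
clock: 39.5
position: [0.4747, -0.1886, 0.3334]
eef_rot: [-1.205, 1.213, -1.217]
wrist_force: [-0.0, 0.0, 0.1]
finger_gap: 0.296
```

{"op": "servo_tool", "data": {
  "motion": [
    [[0.9,0,0],[0,0,0],0.7],
    [[0.9,0,0],[0,0,0],0.7],
    [[0.9,0,0],[0,0,0],0.7]
  ]
}}

```text
clock: 39.8
position: [0.4739, -0.2696, 0.3321]
eef_rot: [-1.205, 1.215, -1.215]
wrist_force: [0.7, -0.0, -0.1]
finger_gap: 0.303
```

```bash
python3 - <<'E'
from h import *
st(); f=shot("top","t17",160,325,140,255,4.8); np.savez("top17.npz",**f); f=shot("side","s17",230,350,130,240,6);np.savez("side17.npz",**f)
E
```

```text
t 39.8 grasp [ 0.4739 -0.2696  0.1608] casX,Y [-0.0605 -0.2251] th -0.47 down [ 0. -0. -1.] F [ 0.7 -0.  -0.1] gap 28.7 q [-0.64  0.47  1.84  0.    0.84 -0.63]
```

View pics/t17.png

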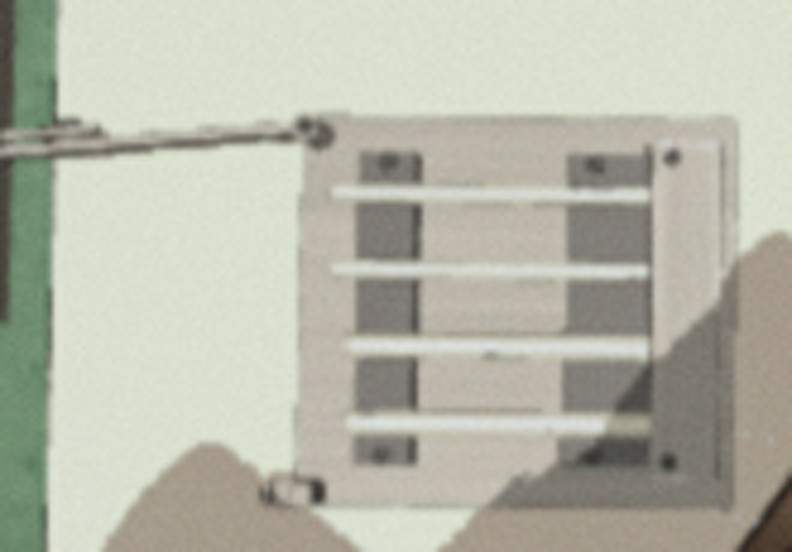

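View pics/s17.png

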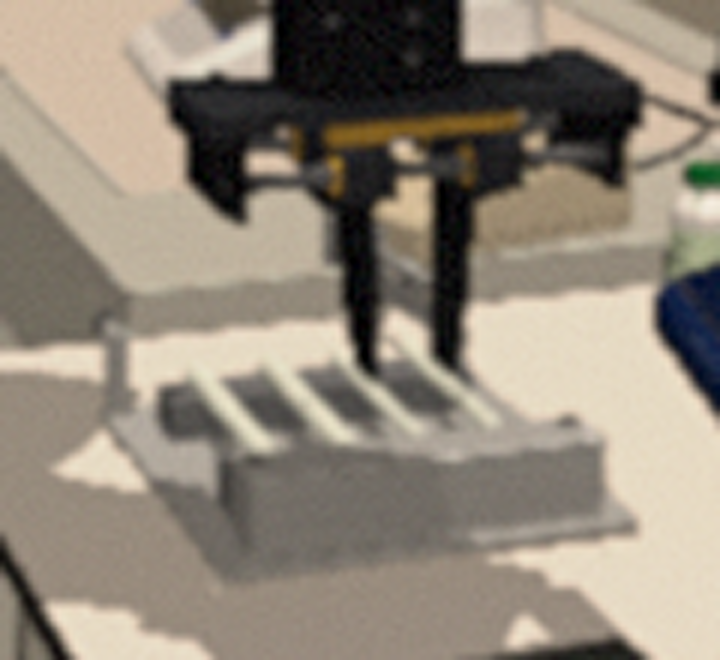

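```bash
cat >> h.py <<'E'
def ends(f):
    g=cv2.cvtColor(f["pixels"],cv2.COLOR_RGB2GRAY).astype(float)
    for cx,zz in((.06,.0335),(.02,.0335),(-.02,.036),(-.06,.036)):
        ye=.1 if zz<.035 else .09
        px=w2px(f,c2w(cx,ye,zz)); r=int(round(px[1])); c=int(px[0])
        p=g[r-3:r+4,c-6:c+9]; k=p.argmax(0)[6:].mean(); prof=p[int(round(k))-1:int(round(k))+2].mean(0)
        hi=prof[-5:].mean(); lo=prof[:4].mean(); th=(hi+lo)/2; i=np.where(prof>th)[0][0]; u=c-6+i-1+(th-prof[i-1])/(prof[i]-prof[i-1])
        P=px2plane(f,u,r,zz)
        xs=[]
        for cc in (250,268):
            col=g[r-5:r+6,cc-2:cc+3].mean(1); w=np.clip(col-175,0,None); rr=r-5+(w*np.arange(11)).sum()/w.sum(); xs.append(w2c(px2plane(f,cc,rr,zz)).round(4))
        print(cx,"end y",(w2c(P)[1]).round(4),"want",ye,"x at",xs,prof.astype(int))
E
python3 - <<'E'
from h import *
ends(np.load("top17.npz"))
E
```

```text
0.06 end y 0.1201 want 0.1 x at [array([0.0584, 0.0446]), array([ 0.0597, -0.0005])] [216 195 179 177 177 178 174 173 194 201 204 204 204 199 198]
0.02 end y 0.1202 want 0.1 x at [array([0.0219, 0.0439]), array([ 0.0222, -0.0012])] [212 177 180 183 181 183 181 185 198 203 205 206 205 200 200]
-0.02 end y 0.0876 want 0.09 x at [array([-0.0209,  0.0428]), array([-0.0203, -0.0021])] [184 184 184 185 184 183 189 195 205 208 206 207 207 208 206]
-0.06 end y 0.0876 want 0.09 x at [array([-0.0605,  0.042 ]), array([-0.06  , -0.0028])] [185 186 185 184 186 184 184 185 201 209 209 206 209 207 211]
```

```bash
python3 - <<'E'
from h import *
f=np.load("top17.npz"); P=c2w(.085,.273,.092); print(P,w2px(f,P)); 
u,v=w2px(f,P).astype(int); p=f["pixels"][v-15:v+20,u-25:u+60,::-1]; cv2.imwrite("pics/tab17.png",cv2.resize(p,None,fx=8,fy=8,interpolation=cv2.INTER_CUBIC))
print(u-25,v-15)
plan(P[0],P[1],.16,4.5,.7,n=19)
E
```

```text
[0.62299062 0.22737223 0.092     ] [152.09003941 165.8612729 ]
127 150
t 39.9 grasp [ 0.474  -0.2711  0.1606] casX,Y [-0.0603 -0.2265] th -0.61 down [ 0.001 -0.001 -1.   ] F [-0.3  0.5  0.2] gap 28.3 q [-0.64  0.47  1.83 -0.    0.84 -0.63]
[[-0.88,0,0.25],[-0,-0.03,0],0.7],[[-0.88,0,0.26],[-0,-0.03,0],0.7],[[-0.87,0,0.26],[-0,-0.03,0],0.7],[[-0.87,0,0.26],[-0,-0.03,0],0.7],[[-0.87,0,0.27],[-0,-0.03,0],0.7]
[[-0.87,0,0.27],[-0,-0.03,0],0.7],[[-0.87,0,0.27],[-0,-0.04,0],0.7],[[-0.87,0,0.28],[-0,-0.03,0],0.7],[[-0.87,0,0.28],[-0,-0.04,0],0.7],[[-0.87,0,0.29],[-0,-0.03,0],0.7]
[[-0.86,0,0.29],[-0,-0.04,0],0.7],[[-0.86,0,0.3],[-0,-0.03,0],0.7],[[-0.86,0,0.3],[-0,-0.04,0],0.7],[[-0.86,0,0.3],[-0,-0.03,0],0.7],[[-0.86,0,0.31],[-0,-0.04,0],0.7]
[[-0.86,0,0.31],[-0,-0.03,0],0.7],[[-0.86,0,0.32],[-0,-0.04,0],0.7],[[-0.85,0.01,0.32],[-0,-0.03,0],0.7],[[-0.86,0,0.33],[-0,-0.04,0.01],0.7]
```

View pics/tab17.png

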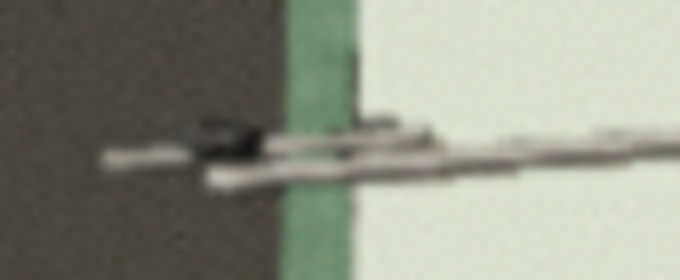

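The tab is the dark blob at crop (224, 138), i.e. pixel (155, 167). The prediction was (152, 166), so they agree. I'm heading there.

{"op": "servo_tool", "data": {
  "motion": [
    [[-1,0,0.3],[0,0,0],0.6],
    [[-1,0,0.3],[0,0,0],0.6],
    [[-1,0,0.3],[0,0,0],0.6],
    [[-1,0,0.3],[0,0,0],0.6],
    [[-1,0,0.3],[0,0,0],0.6]
  ]
}}

```text
clock: 40.4
position: [0.5203, -0.117, 0.3321]
eef_rot: [-1.205, 1.215, -1.215]
wrist_force: [0.2, -0.7, 0.4]
finger_gap: 0.401
```

{"op": "servo_tool", "data": {
  "motion": [
    [[-1,0,0.3],[0,0,0],0.6],
    [[-1,0,0.3],[0,0,0],0.6],
    [[-1,0,0.3],[0,0,0],0.6],
    [[-1,0,0.3],[0,0,0],0.6],
    [[-1,0,0.3],[0,0,0],0.6]
  ]
}}

```text
clock: 40.9
position: [0.5664, 0.0328, 0.3321]
eef_rot: [-1.206, 1.215, -1.215]
wrist_force: [0.0, -0.4, 1.4]
finger_gap: 0.402
```

{"op": "servo_tool", "data": {
  "motion": [
    [[-1,0,0.3],[0,-0.2,0],0.6],
    [[-1,0,0.3],[0,-0.2,0],0.6],
    [[-1,0,0.3],[0,-0.2,0],0.6],
    [[-1,0,0.3],[0,0,0],0.6],
    [[-1,0,0.3],[0,0,0],0.6]
  ]
}}

```text
clock: 41.4
position: [0.6048, 0.1844, 0.332]
eef_rot: [-1.245, 1.153, -1.153]
wrist_force: [-0.4, -0.8, 0.2]
finger_gap: 0.402
```

{"op": "servo_tool", "data": {
  "motion": [
    [[0,0,0],[0,0,0],0.6],
    [[0,0,0],[0,0,0],0.6]
  ]
}}

```text
clock: 41.6
position: [0.6046, 0.1833, 0.3318]
eef_rot: [-1.246, 1.152, -1.152]
wrist_force: [-0.0, 0.6, -0.2]
finger_gap: 0.399
```

```bash
python3 - <<'E'
from h import *
P=c2w(.085,.273); plan(P[0]-.001,P[1],.13,4.5,.6)
s=shot("side","s18",230,350,110,220,6);print(w2px(s,c2w(.085,.273,.082)))
f=grab_frame("top"); ends(f)
E
```

```text
t 41.6 grasp [0.6044 0.1833 0.1605] casX,Y [0.0668 0.2288] th 4.44 down [-0.001 -0.    -1.   ] F [-0.   0.6 -0.2] gap 37.9 q [ 0.19  0.58  1.62 -0.    0.95  0.11]
[[-0.47,0.34,0.23],[0,-0,0],0.6],[[-0.47,0.34,0.23],[0,-0,0],0.6],[[-0.48,0.33,0.23],[0.01,-0.01,0],0.6]
[286.95661883 158.73554955]
0.06 end y 0.1196 want 0.1 x at [array([0.0588, 0.0446]), array([ 0.0597, -0.0005])] [215 199 179 173 173 175 173 170 192 199 201 200 201 195 191]
0.02 end y 0.1181 want 0.1 x at [array([0.0219, 0.0439]), array([ 0.0223, -0.0012])] [206 170 178 180 179 177 177 180 191 195 194 194 192 176 169]
-0.02 end y 0.0875 want 0.09 x at [array([-0.0212,  0.0428]), array([-0.0203, -0.0021])] [181 181 181 181 180 181 184 191 202 204 203 202 203 203 204]
-0.06 end y 0.0878 want 0.09 x at [array([-0.0605,  0.042 ]), array([-0.0605, -0.0028])] [182 180 180 181 181 181 177 178 196 205 201 195 194 195 204]
```

View pics/s18.png

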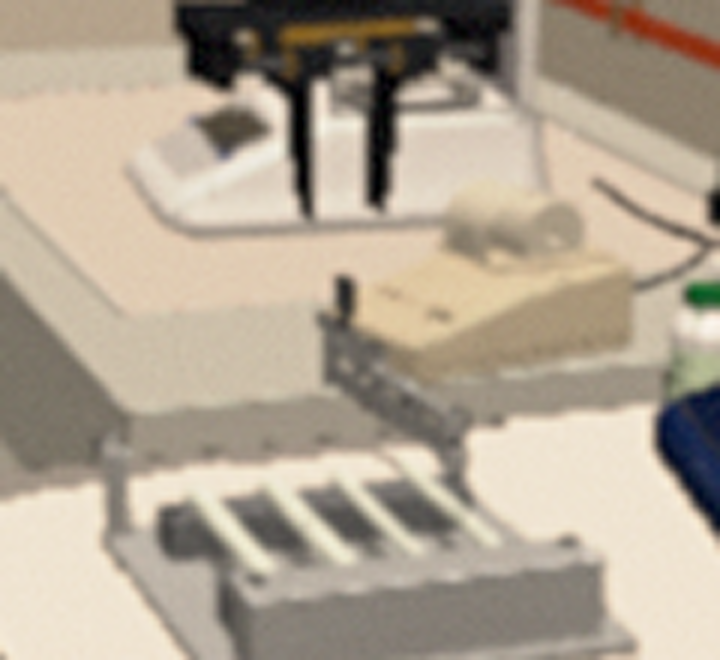

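The tab is at crop (345, 293), i.e. pixel (287.5, 158.8), against a prediction of (287.0, 158.7). All four rods look seated in the grooves. Moving over the tab now.

{"op": "servo_tool", "data": {
  "motion": [
    [[-0.5,0.3,0.23],[0,0,0],0.6],
    [[-0.46,0.3,0.23],[0,0,0],0.6],
    [[-0.46,0.3,0.23],[0,0,0],0.6],
    [[0,0,0],[0,0,0],0.6],
    [[0,0,0],[0,0,0],0.6]
  ]
}}

```text
clock: 42.2
position: [0.6225, 0.2274, 0.3043]
eef_rot: [-1.246, 1.153, -1.152]
wrist_force: [-0.0, -0.7, -0.3]
finger_gap: 0.397
```

```bash
python3 - <<'E'
from h import *
P=c2w(.085,.273); plan(P[0]-.001,P[1],.0885,4.5,.6)
s=shot("side","s19",230,350,110,220,6)
E
```

```text
t 42.2 grasp [0.6223 0.2273 0.133 ] casX,Y [0.0843 0.2729] th 4.41 down [-0.001 -0.    -1.   ] F [-0.  -0.7 -0.3] gap 37.7 q [ 0.25  0.65  1.56 -0.    0.94  0.17]
[[-0,0.74,-0.01],[0,-0.01,0],0.6],[[-0,0.74,-0],[0.01,-0,0],0.6]
```

View pics/s19.png

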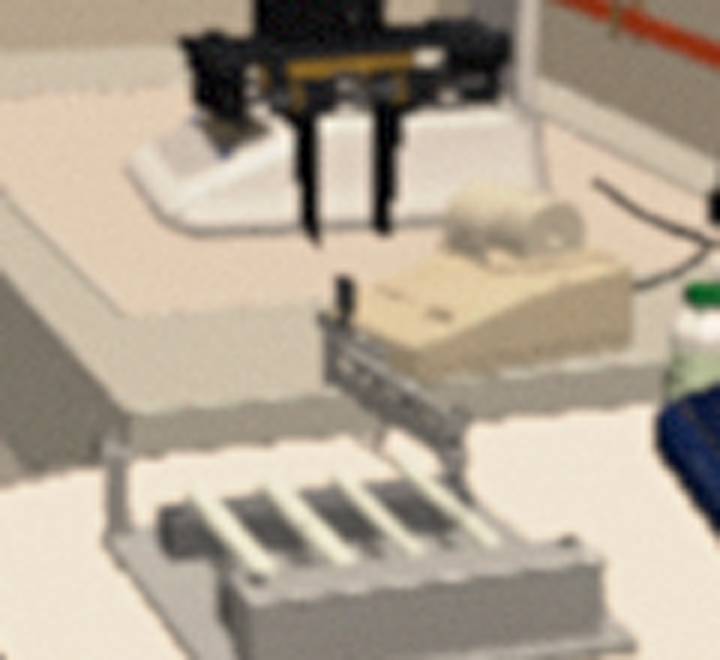

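The fingers are centred above the tab (columns 310 and 383 against the tab at 345). I'll descend and grip it.

{"op": "servo_tool", "data": {
  "motion": [
    [[0,0.7,0],[0,0,0],0.6],
    [[0,0.68,0],[0,0,0],0.6],
    [[0,0,0],[0,0,0],0.6],
    [[0,0,0],[0,0,0],0.6]
  ],
  "grip_force": 15
}}

```text
clock: 42.65
position: [0.6227, 0.2265, 0.2643]
eef_rot: [-1.244, 1.153, -1.153]
wrist_force: [0.8, -0.0, 0.1]
finger_gap: 0.4
```

```bash
python3 - <<'E'
from h import *
st()
E
```

```text
t 42.65 grasp [0.6227 0.2265 0.093 ] casX,Y [0.0847 0.2722] th 4.33 down [ 0.  0. -1.] F [ 0.8 -0.   0.1] gap 38.0 q [0.25 0.7  1.59 0.   0.86 0.17]
```

{"op": "servo_tool", "data": {
  "motion": [
    [[0,0.12,0],[0,0,0],0.6],
    [[0,0,0],[0,0,0],1],
    [[0,0,0],[0,0,0],1],
    [[0,0,0],[0,0,0],1],
    [[0,0,0],[0,0,0],1]
  ]
}}

```text
clock: 43.15
position: [0.6225, 0.2268, 0.2604]
eef_rot: [-1.244, 1.153, -1.153]
wrist_force: [0.2, -0.5, 0.1]
finger_gap: 0.12
```

{"op": "servo_tool", "data": {
  "motion": [
    [[0,0,0],[0,0,0],1],
    [[0,0,0],[0,0,0],1],
    [[0,0,0],[0,0,0],1]
  ]
}}

```text
clock: 43.45
position: [0.6226, 0.2268, 0.2603]
eef_rot: [-1.244, 1.153, -1.153]
wrist_force: [1.1, 0.9, 1.9]
finger_gap: 0.08
```

```bash
python3 - <<'E'
from h import *
o,gp,_,th=st(); d=w2c(gp)-[.092,.109]; print(d,np.hypot(*d),np.degrees(np.arctan2(d[1],-d[0])))
E
```

```text
t 43.45 grasp [0.6226 0.2268 0.089 ] casX,Y [0.0846 0.2725] th 4.36 down [ 0.  0. -1.] F [1.1 0.9 1.9] gap 7.6 q [0.25 0.7  1.59 0.   0.85 0.17]
[-0.00735312  0.16347118] 0.16363646891855663 87.4245060318409
```

The tab is gripped (8 mm) and the gate angle is about 85°. Next I lift the bar and swing it shut.

{"op": "servo_tool", "data": {
  "motion": [
    [[0.12,-0.13,0],[0,0,0],1],
    [[0.13,-0.12,0],[0,0,0],1],
    [[0.14,-0.11,0],[0,0,0],1],
    [[0.15,-0.1,0],[0,0,0],1],
    [[0,0,0],[0,0,0],1]
  ]
}}

```text
clock: 43.95
position: [0.6238, 0.2099, 0.2745]
eef_rot: [-1.244, 1.153, -1.154]
wrist_force: [0.4, 0.1, 1.3]
finger_gap: 0.087
```

{"op": "servo_tool", "data": {
  "motion": [
    [[0.007,0,-0.6],[0,-0.875,0],1],
    [[0.007,0,-0.6],[0,-0.875,0],1],
    [[0.007,0,-0.6],[0,-0.875,0],1],
    [[0.007,0,-0.6],[0,-0.875,0],1]
  ]
}}

```text
clock: 44.35
position: [0.5545, 0.191, 0.2742]
eef_rot: [-1.426, 0.779, -0.781]
wrist_force: [4.9, -5.7, -5.3]
finger_gap: 0.082
```

```bash
python3 - <<'E'
from h import *
o,gp,_,th=st(); d=w2c(gp)-[.092,.109]; print(d,np.hypot(*d),np.degrees(np.arctan2(d[1],-d[0]))-2.9, "th-phi", 89.6-th)
s=shot("side","s20",230,350,110,220,6)
E
```

```text
t 44.35 grasp [0.5548 0.1909 0.1029] casX,Y [0.017 0.236] th 32.67 down [ 0.001 -0.001 -1.   ] F [ 4.9 -5.7 -5.3] gap 7.8 q [ 0.22  0.6   1.78 -0.    0.76 -0.35]
[-0.0749564   0.12699325] 0.14746439143063078 56.54922901156293 th-phi 56.9304395274257
```

View pics/s20.png

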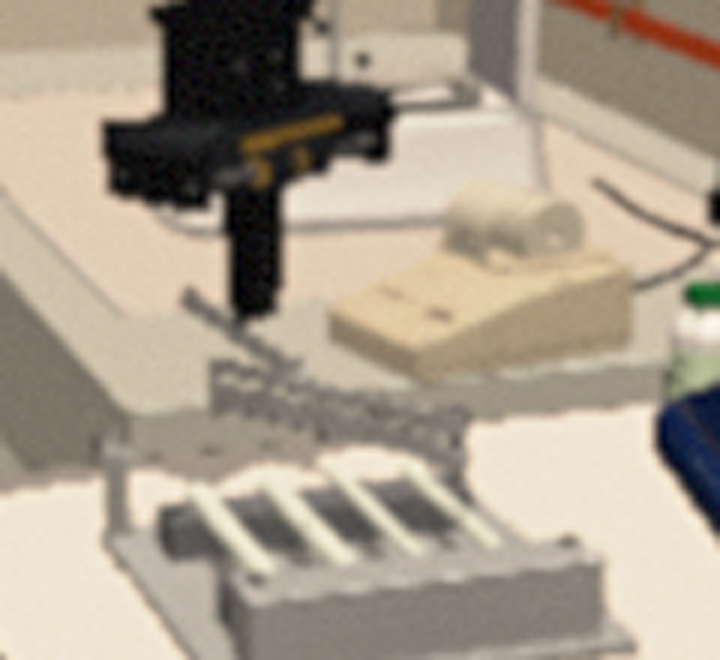

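The bar is clearly raised at (190, 295) and the gate is partway shut. Before closing further, I'll recheck that all the rod ends agree.

```bash
python3 - <<'E'
from h import *
f=np.load("top17.npz"); g=cv2.cvtColor(f["pixels"],cv2.COLOR_RGB2GRAY).astype(float)
for cx,zz,ye in((.06,.0335,.1),(.02,.0335,.1),(-.02,.036,.09),(-.06,.036,.09)):
    px=w2px(f,c2w(cx,ye,zz)); r=int(round(px[1])); c=int(px[0]); p=g[r-1:r+2,c-3:c+9].max(0)
    th=(p[:4].mean()+p[-3:].mean())/2; i=np.where(p>th)[0]; i=i[i>2][0]; u=c-3+i-1+(th-p[i-1])/(p[i]-p[i-1]); print(cx,px.round(2),round(u,2),"end err mm",round((w2c(px2plane(f,u,r,zz))[1]-ye)*1000,2))
f=shot("top","t20",160,325,140,255,4.8)
E
```

```text
0.06 [227.96 179.5 ] 228.71 end err mm -1.9
0.02 [227.61 195.4 ] 228.58 end err mm -2.41
-0.02 [231.09 211.36] 231.91 end err mm -2.02
-0.06 [230.75 227.41] 231.76 end err mm -2.51
```

View pics/t20.png

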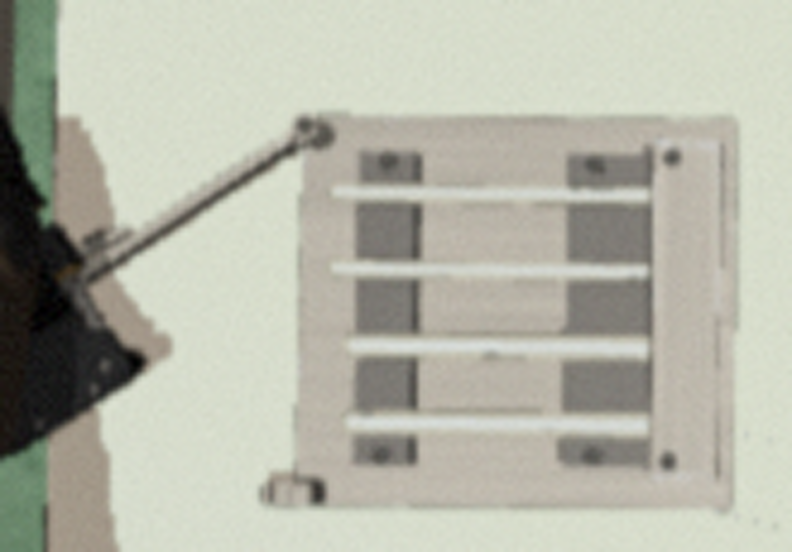

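The four rod ends agree within 0.6 mm, all showing the same calibration offset, so all are home. I'll carry on closing the gate.

{"op": "servo_tool", "data": {
  "motion": [
    [[0.007,0,-0.6],[0,-0.875,0],1],
    [[0.007,0,-0.6],[0,-0.875,0],1],
    [[0.007,0,-0.6],[0,-0.875,0],1],
    [[0.007,0,-0.6],[0,-0.875,0],1]
  ]
}}

```text
clock: 44.85
position: [0.5035, 0.142, 0.2742]
eef_rot: [-1.533, 0.401, -0.404]
wrist_force: [7.9, -3.4, -7.4]
finger_gap: 0.081
```

{"op": "servo_tool", "data": {
  "motion": [
    [[0.007,0,-0.6],[0,-0.875,0],1],
    [[0.007,0,-0.6],[0,-0.875,0],1],
    [[0,0,0],[0,0,0],1]
  ]
}}

```text
clock: 45.15
position: [0.4881, 0.1086, 0.2742]
eef_rot: [-1.56, 0.212, -0.215]
wrist_force: [1.4, 0.7, -3.6]
finger_gap: 0.079
```

```bash
python3 - <<'E'
from h import *
o,gp,_,th=st(); d=w2c(gp)-[.092,.109]; print(d,np.hypot(*d),np.degrees(np.arctan2(d[1],-d[0]))-2.9, "th-phi", 89.6-th)
s=shot("side","s21",230,350,110,220,6)
E
```

```text
t 45.15 grasp [0.4884 0.1086 0.1029] casX,Y [-0.0488  0.1532] th 74.41 down [ 0.001 -0.    -1.   ] F [ 1.4  0.7 -3.6] gap 7.5 q [ 0.09  0.5   1.99 -0.    0.64 -1.21]
[-0.14075458  0.04421827] 0.14753679900409475 14.540192540475624 th-phi 15.186943039388368
```

View pics/s21.png

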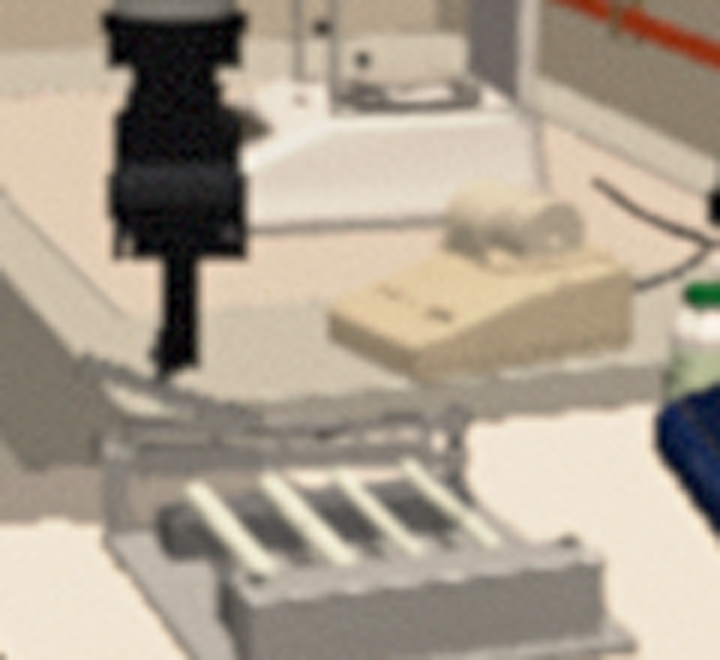

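{"op": "servo_tool", "data": {
  "motion": [
    [[0.007,0,-0.45],[0,-0.66,0],1],
    [[0.007,0,-0.45],[0,-0.66,0],1],
    [[0,0,-0.2],[0,-0.3,0],1],
    [[0,0,0],[0,0,0],1]
  ]
}}

```text
clock: 45.6
position: [0.482, 0.0775, 0.2741]
eef_rot: [-1.57, 0.039, -0.039]
wrist_force: [0.0, 0.2, 0.1]
finger_gap: 0.086
```

```bash
python3 - <<'E'
from h import *
o,gp,_,th=st(); d=w2c(gp)-[.092,.109]; print(d,np.hypot(*d),np.degrees(np.arctan2(d[1],-d[0]))-2.9, "th-phi", 89.6-th)
E
```

```text
t 45.6 grasp [0.482  0.0775 0.1028] casX,Y [-0.0549  0.1221] th 87.17 down [ 0.  0. -1.] F [0.  0.2 0.1] gap 8.2 q [ 0.02  0.49  2.02  0.    0.63 -1.5 ]
[-0.14686274  0.01309596] 0.1474454804406698 2.1956668332262335 th-phi 2.433809178238249
```

{"op": "servo_tool", "data": {
  "motion": [
    [[0,0,-0.12],[0,-0.18,0],1],
    [[0,0,-0.08],[0,-0.12,0],1],
    [[0,0,0],[0,0,0],1]
  ]
}}

```text
clock: 45.9
position: [0.4815, 0.0719, 0.2741]
eef_rot: [-1.571, 0.005, -0.005]
wrist_force: [-1.2, -0.4, 4.4]
finger_gap: 0.083
```

{"op": "servo_tool", "data": {
  "motion": [
    [[0,0,-0.04],[0,0,0],1],
    [[0,0,0],[0,0,0],1]
  ]
}}

```text
clock: 46.1
position: [0.4814, 0.0713, 0.2741]
eef_rot: [-1.569, 0.005, -0.006]
wrist_force: [-0.2, 10.8, 2.7]
finger_gap: 0.086
```

```bash
python3 - <<'E'
from h import *
o,gp,_,th=st(); d=w2c(gp)-[.092,.109]; print(d,np.hypot(*d),np.degrees(np.arctan2(d[1],-d[0]))-2.9, "th-phi", 89.6-th)
E
```

```text
t 46.1 grasp [0.4815 0.0716 0.1028] casX,Y [-0.0553  0.1162] th 89.6 down [ 0.     0.001 -1.   ] F [-0.2 10.8  2.7] gap 8.2 q [ 0.01  0.49  2.03  0.    0.62 -1.55]
[-0.14731888  0.00718396] 0.14749393551545528 -0.1082018406864993 th-phi 0.0009640524204996836
```

The gate is at its shut end (Fy 11 N), so I'll lower the bar into the catch.

{"op": "servo_tool", "data": {
  "motion": [
    [[-0.15,0.1,0],[0,0,0],1],
    [[-0.14,0.11,0],[0,0,0],1],
    [[-0.13,0.12,0],[0,0,0],1],
    [[-0.12,0.12,0],[0,0,0],1],
    [[0,0,0],[0,0,0],1]
  ]
}}

```text
clock: 46.6
position: [0.4655, 0.0715, 0.2605]
eef_rot: [-1.57, 0.003, -0.007]
wrist_force: [3.8, 11.1, -2.4]
finger_gap: 0.085
```

```bash
python3 - <<'E'
from h import *
st(); s=shot("side","s22",230,350,110,220,6)
E
```

```text
t 46.6 grasp [0.4659 0.0717 0.0892] casX,Y [-0.0709  0.1162] th 89.62 down [ 0.002  0.001 -1.   ] F [ 3.8 11.1 -2.4] gap 8.1 q [ 0.01  0.5   2.07  0.    0.57 -1.55]
```

View pics/s22.png

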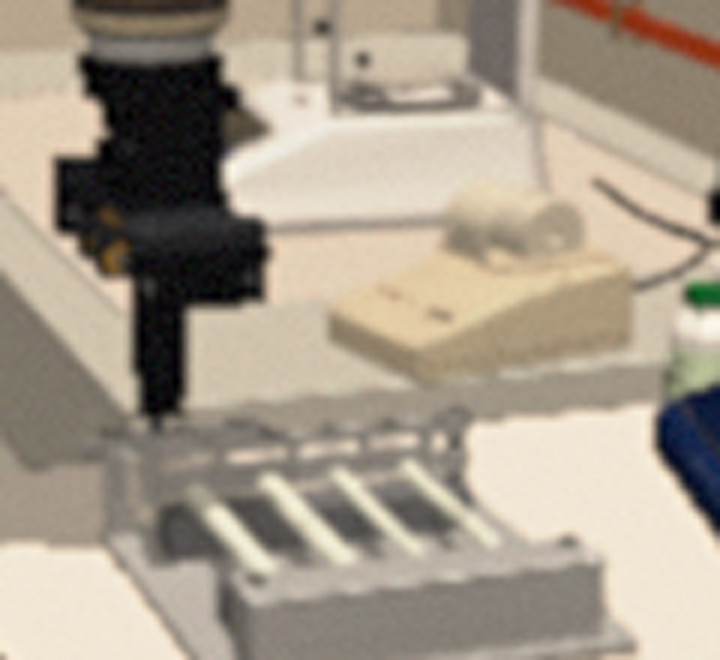

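The bar looks level. I'll release, rise and check.

{"op": "servo_tool", "data": {
  "motion": [
    [[0,0,0],[0,0,0],0.6],
    [[0,0,0],[0,0,0],0.6],
    [[0,0,0],[0,0,0],0.6],
    [[0,0,0],[0,0,0],0.6],
    [[0,-0.5,0],[0,0,0],0.6]
  ]
}}

```text
clock: 47.15
position: [0.465, 0.0704, 0.2744]
eef_rot: [-1.571, 0.006, -0.002]
wrist_force: [-0.0, 0.4, 1.0]
finger_gap: 0.388
```

{"op": "servo_tool", "data": {
  "motion": [
    [[0,-1,0],[0,0,0],0.6],
    [[0,-1,0],[0,0,0],0.6],
    [[0,-1,0.5],[0,0,0],0.6],
    [[0,-1,1],[0,0,0],0.6],
    [[0,0,1],[0,0,0],0.6]
  ]
}}

```text
clock: 47.65
position: [0.4657, 0.1461, 0.399]
eef_rot: [-1.57, 0.001, -0.01]
wrist_force: [0.6, 0.2, -0.5]
finger_gap: 0.4
```

{"op": "servo_tool", "data": {
  "motion": [
    [[0,0,1],[0,0,0],0.6],
    [[0,0,1],[0,0,0],0.6],
    [[0,0,1],[0,0,0],0.6],
    [[0,0,1],[0,0,0],0.6],
    [[0,0,1],[0,0,0],0.6]
  ]
}}

```text
clock: 48.15
position: [0.4661, 0.2967, 0.3954]
eef_rot: [-1.571, 0.004, -0.004]
wrist_force: [0.3, 0.3, -0.4]
finger_gap: 0.4
```

{"op": "servo_tool", "data": {
  "motion": [
    [[0,0,1],[0,0,0],0.6],
    [[0,0,1],[0,0,0],0.6],
    [[0,0,0],[0,0,0],0.6],
    [[0,0,0],[0,0,0],0.6]
  ]
}}

```text
clock: 48.55
position: [0.4664, 0.3556, 0.395]
eef_rot: [-1.571, 0.004, -0.003]
wrist_force: [0.2, 0.1, -0.1]
finger_gap: 0.401
```

```bash
python3 - <<'E'
from h import *
st(); s=shot("side","s23",230,350,130,240,6); f=shot("top","t23",205,325,150,255,6.5)
g=cv2.cvtColor(s["pixels"],cv2.COLOR_RGB2GRAY).astype(int); g0=cv2.cvtColor(np.load("side0.npz")["pixels"],cv2.COLOR_RGB2GRAY).astype(int)
print("side gate/latch diff",np.abs(g-g0)[165:192,244:306].mean(),"max",np.abs(g-g0)[165:192,244:306].max())
def tab(g):
    p=g[168:184,246:266]; w=np.clip(100-p,0,None); v,u=np.mgrid[168:184,246:266]; return (w*u).sum()/w.sum(),(w*v).sum()/w.sum()
print(tab(g0),tab(g))
g=cv2.cvtColor(f["pixels"],cv2.COLOR_RGB2GRAY).astype(float);g0=cv2.cvtColor(np.load("top0.npz")["pixels"],cv2.COLOR_RGB2GRAY).astype(float)
for q in(g0,g):
    w=np.clip(85-q[226:240,212:224],0,None); v,u=np.mgrid[226:240,212:224]; print((w*u).sum()/w.sum(),(w*v).sum()/w.sum())
ends(f)
# flask/beaker diff
F0=np.load("top0.npz")["pixels"].astype(int);print("glass",np.abs(f["pixels"].astype(int)-F0)[135:170,345:410].mean())
E
```

```text
t 48.55 grasp [0.4662 0.3555 0.2237] casX,Y [-0.0727  0.4   ] th 89.76 down [-0.001 -0.001 -1.   ] F [ 0.2  0.1 -0.1] gap 38.1 q [ 0.54  0.45  1.67 -0.    1.03 -1.03]
side gate/latch diff 4.900238948626045 max 110
(np.float64(255.63450980392156), np.float64(176.6)) (np.float64(255.61810699588477), np.float64(176.5761316872428))
217.94218009478672 232.1990521327014
217.94 232.148
0.06 end y 0.1205 want 0.1 x at [array([0.0596, 0.0447]), array([ 0.0599, -0.0005])] [196 173 155 116  68 100 151 159 178 186 188 186 187 183 176]
0.02 end y 0.1187 want 0.1 x at [array([0.0203, 0.0439]), array([ 0.02  , -0.0012])] [196 169 158 101  86 154 166 167 176 181 180 181 178 164 158]
-0.02 end y 0.09 want 0.09 x at [array([-0.0206,  0.0428]), array([-0.0203, -0.0021])] [112 160 171 169 168 169 170 180 186 190 189 191 189 190 190]
-0.06 end y 0.1022 want 0.09 x at [array([-0.0605,  0.042 ]), array([-0.0604, -0.0028])] [ 80 134 164 169 169 169 166 166 181 192 188 181 181 183 187]
glass 2.8845421245421243
```

View pics/s23.png

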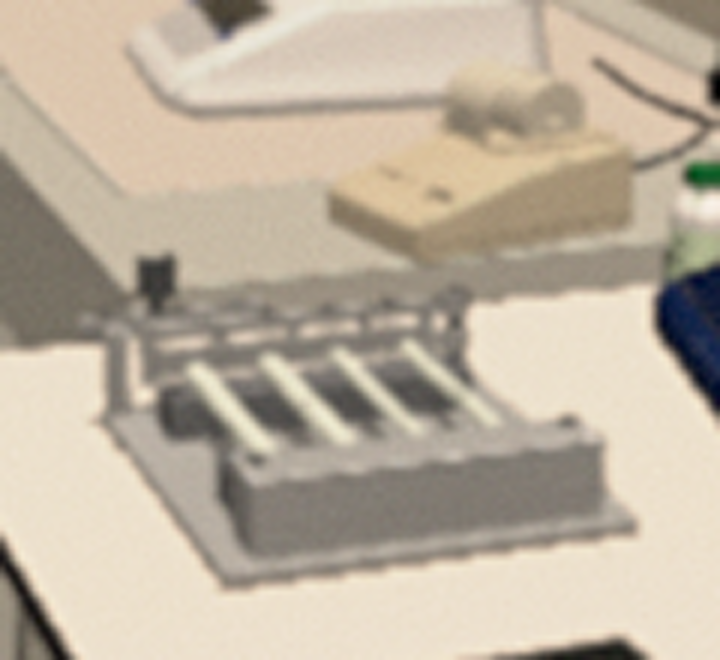

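View pics/t23.png

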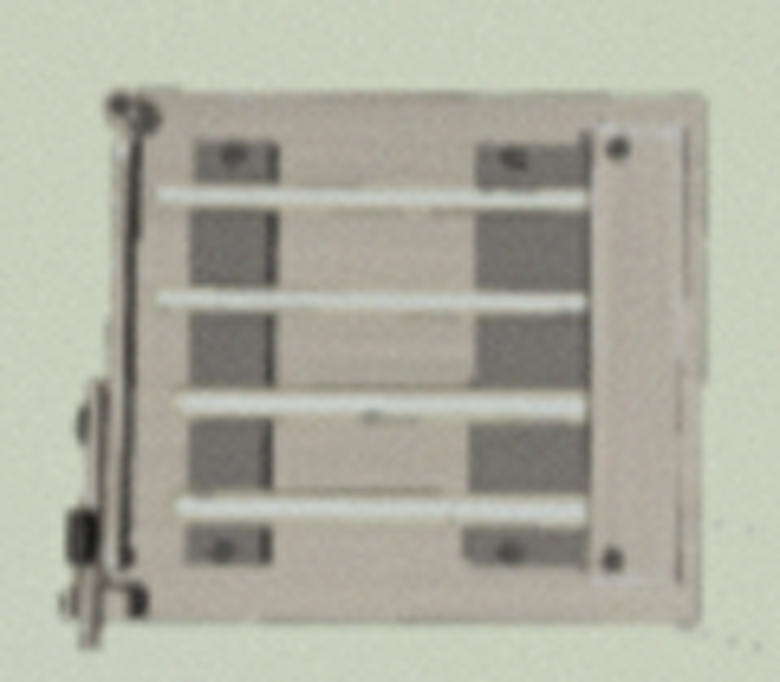

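The tab is back at its starting pixel in both views, within 0.1 px. The gate is shut with the bar down, and the rod ends haven't moved. I'm handing in the job.

```bash
python3 -c "
from plant import *
print(finish_job())"
```

```text
the job is handed in; nothing more can be done
None
```

The cassette is loaded and latched, and the job is handed in at about 48.6 s of the 210 s allowed; no verdict was reported.

I lifted the latch bar and swung the gate open to about 85°. The two thin rods went into grooves 3 and 2 and the two thick rods into grooves 1 and 0. Each was pushed until the wrist force rose (14–27 N) against the end stop. I then swung the gate shut with the bar raised and let the bar down into the catch.

**Checks that agreed:**
- **Latch and gate:** at the end the latch tab was back within 0.1 px of its starting position in both views, so the gate is shut and the bar is down.
- **Rod ends:** with the gate open, all four rod ends matched each other within 0.6 mm.
- **Flask and beaker:** they look unmoved in the final top view.
- **Arm:** it ended well clear of everything, with wrist force near zero.

**Checks that disagreed:**
- **Absolute end position:** the camera put all four rod ends about 2 mm nearer the stop than nominal. I took that as a calibration offset, since all four shared it and each had touched the stop.
- **Final end check:** after closing, my automatic check of the rod ends gave false readings on three rods (the gate on groove 0, bench-side brightness on grooves 3 and 2). I confirmed by eye in the pictures that the rods had not moved.

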